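# Seal a gas manifold with screw caps from a latched cap box

## Task

Seal the gas manifold for transfer: squeeze the two side buttons of the cap box together so that its sprung lid opens, then screw every cap that is in the box onto a port of its own (any port; with three caps one port stays open), setting it upright on the neck, turning it backward until it is felt to drop onto the thread start and then forward until it is fully home. When all the caps are on, swing the lid of the box down and press it shut until it latches. Leave everything else on the bench where it stands.

Things in the scene. Friction and masses are not known exactly. Their poses are not given: they have to be found in the camera images.
- manifold: fixed aluminium gas manifold, 150 x 150 mm, 45 mm high; four like steel necks in a square on top, at x, y = +-37.5 mm. Origin: centre of underside, z up. Each neck has three short right-hand threads (closing clockwise from above), 120 degrees apart, each with a 45 degree entry gap before its high end and a stop at its low end; how they are turned about the axis is unknown
- port_1 (a point): centre of a port on the manifold's top face, at the foot of its neck; z up. The neck is 32 mm in diameter (41 mm over the threads), tapers over its last 4 mm and ends 21 mm above this point. A cap whose lugs lie on top of the threads has its rim 8 to 12 mm above this point; turned clockwise it then only jams on the stops
- port_2 (a point): another port, like port_1. Turning a cap backward (anticlockwise, up to about 85 degrees) makes its lugs climb the threads, 3 mm in 45 degrees, and then drop off their high ends into the gaps: rim 5 mm above this point, where stops bar further backward turning. By chance the lugs may land in the gaps at once
- port_3 (a point): another port, like port_1. From the gaps a clockwise turn of 60 to 95 degrees draws the cap down a further 3 mm (over 45 degrees of the turn) until it ends on the stops, fully home, its rim 2 mm above this point
- port_4 (a point): another port, like port_1. In the manifold's frame port_1 is at +x +y, port_2 at +x -y, port_3 at -x +y, port_4 at -x -y
- cap_1: blue ribbed screw cap: skirt 52 mm in diameter, 20 mm high, open below; a 4 mm disc on it; a round knob 28 mm in diameter and 18 mm high on top (42 mm in all, 60 g). Origin: centre of its lower rim, z up. Three small lugs stand 5 mm inward just inside the rim, 120 degrees apart; how they are turned is unknown. It starts upright in the cap box
- cap_2: another cap, the same as cap_1; any of the caps may be absent
- cap_3: another cap, the same as cap_1; any of the caps may be absent
- cap_4: another cap, the same as cap_1; any of the caps may be absent
- cap_box: low white cap box, fixed, with a clear sprung lid edged in blue: base 130 mm (x) by 244 mm (y), 8 mm thick; the shut lid's top is 60 mm above the bench. A bay 64 x 228 mm with a rim 6 mm high holds the caps in a row along y, on a floor 8 mm above the bench. A grey latch block stands out at the front (-x). Origin: centre of underside, z up
- latch (a point): midpoint between the two orange side buttons of the latch block, 85 mm in front (-x) of the box's origin, 17 mm above the bench; y axis from right button to left. Outer faces 55 mm apart at rest, 43 mm fully pressed; each button is 24 mm long (x) and spans 6 to 28 mm above the bench. The block is 36 mm wide (y), 44 mm long (x), 34 mm high
- button_left (a joint): left (+y) latch button, m pressed in: 0 at rest, 0.006 fully in; sprung, about 1.5 N at rest to 4 N fully in. The lid is free only while both buttons are pressed in more than about 0.0035
- button_right (a joint): right (-y) latch button, the same
- lid_hinge (a point): middle of the lid's hinge line, 60 mm behind (+x) the box's origin, 10 mm above the bench; the hinge runs along y
- lid_front (a point): middle of the front top edge of the lid, on its flat upper face (moves with it): 116 mm in front of the hinge and 50 mm above it when shut. The lid is 240 mm wide
- lid (a joint): lid angle, rad: 0 shut and latched, 1.85 fully open, leaning back beyond upright. A light spring (under 2 N at the front edge) throws it open when freed and it stays up; to shut it, swing it over from behind and press it down near its front edge with 5 to 20 N until it clicks under the buttons' hooks and stays
- tray_2: empty translucent sorting tray, 88 x 116 x 25 mm; a bystander, not to be moved. Origin: centre of its underside
- tally_counter: hand tally counter, 44 x 54 x 27 mm; a bystander, not to be moved. Origin: centre of its underside
- loupe: black loupe, 39 mm in diameter, 28 mm high; a bystander, not to be moved. Origin: centre of its underside
- label_tape: roll of green tape, 62 x 71 x 19 mm; a bystander, not to be moved. Origin: centre of its underside
- sample_bottle_1: clear sample bottle with black cap, 33 mm in diameter, 62 mm high; a bystander, not to be moved. Origin: centre of its underside

How it is judged (in metres and radians):
On the way, in this order (a step that is already met when the one before it is completed fails the run):
1. both latch buttons are squeezed in together (value of joint each of button_left, button_right above 0.003 m), for 0.05 s.
2. the lid stands open (value of joint lid above 1.2 rad), for 0.2 s.
3. every cap is screwed fully home on a port (((horizontal distance between cap_1 and port_1 below 0.004 m and z of cap_1 in the frame of port_1 below 0.0033 m) or (horizontal distance between cap_1 and port_2 below 0.004 m and z of cap_1 in the frame of port_2 below 0.0033 m) or (horizontal distance between cap_1 and port_3 below 0.004 m and z of cap_1 in the frame of port_3 below 0.0033 m) or (horizontal distance between cap_1 and port_4 below 0.004 m and z of cap_1 in the frame of port_4 below 0.0033 m)) and angle between each of cap_1, cap_2, cap_3, cap_4's own z axis and vertical below 0.08 rad and ((horizontal distance between cap_2 and port_1 below 0.004 m and z of cap_2 in the frame of port_1 below 0.0033 m) or (horizontal distance between cap_2 and port_2 below 0.004 m and z of cap_2 in the frame of port_2 below 0.0033 m) or (horizontal distance between cap_2 and port_3 below 0.004 m and z of cap_2 in the frame of port_3 below 0.0033 m) or (horizontal distance between cap_2 and port_4 below 0.004 m and z of cap_2 in the frame of port_4 below 0.0033 m)) and ((horizontal distance between cap_3 and port_1 below 0.004 m and z of cap_3 in the frame of port_1 below 0.0033 m) or (horizontal distance between cap_3 and port_2 below 0.004 m and z of cap_3 in the frame of port_2 below 0.0033 m) or (horizontal distance between cap_3 and port_3 below 0.004 m and z of cap_3 in the frame of port_3 below 0.0033 m) or (horizontal distance between cap_3 and port_4 below 0.004 m and z of cap_3 in the frame of port_4 below 0.0033 m)) and ((horizontal distance between cap_4 and port_1 below 0.004 m and z of cap_4 in the frame of port_1 below 0.0033 m) or (horizontal distance between cap_4 and port_2 below 0.004 m and z of cap_4 in the frame of port_2 below 0.0033 m) or (horizontal distance between cap_4 and port_3 below 0.004 m and z of cap_4 in the frame of port_3 below 0.0033 m) or (horizontal distance between cap_4 and port_4 below 0.004 m and z of cap_4 in the frame of port_4 below 0.0033 m))), for 0.2 s.
4. the lid is shut (value of joint lid below 0.05 rad), for 0.2 s.
At the end, for the whole second after the job is handed in: Every cap present is screwed home on a port: its axis within 4 mm of the port's, upright within 0.08 rad, its lower rim less than 3.3 mm above the manifold's top face, at rest; and the lid of the cap box is shut and latched (less than 0.05 rad) (all of step 3 and value of joint lid below 0.05 rad and linear speed of each of cap_1, cap_2, cap_3, cap_4 below 0.02 m/s); the robot touches nothing.
It fails at once if a bystander is moved more than 3 cm (distance of any of tray_2, tally_counter, loupe, label_tape, sample_bottle_1 from where it was at the start of the episode above 0.03 m).
Of cap_1, cap_2, cap_3, cap_4 only 3 to 4 are there at a start; the rules pass over those that are not, and their reading is None.
At some moment in a run one of cap_1, cap_2, cap_3, cap_4 may be knocked a few centimetres aside while the robot is not near it.
It also fails if it takes over 210 s, if anything falls off the work surface, if the arm or the gripper's body presses on something with over 40 N, if the wrist force passes 120 N, or if a joint passes its speed limit or range.

## Robot

A 6-joint arm with a two-finger parallel gripper is mounted at the origin on the work surface; the furniture and walls round the work are solid. World frame = base frame: x ahead of the robot, y to its left, z up, the work surface at z = 0. Lengths are in mm, angles in rad, forces in N, time in s.
With the tool pointing down it reaches from about 275 to 825 mm from the base axis. Payload 4.9 kg.
Tool frame: the origin (TCP) lies midway between the tips of the shut fingers; the grasp point (between the pads) lies manip.grip_point_offset behind it (manip.grip_point_offset is the distance from the TCP to the grasp point, in mm); z points along the fingers, y is the line along which they close (so a half turn about z gives the same grasp; the last joint's range is limited). The gripper opens to 85 mm and grips with 20 to 120 N. Pads are 22 mm wide; open, the fingers measure 114 mm over their backs; the gripper's body (76 mm by 85 mm) begins 54 mm behind the grasp point. The pads swing forward as they close: fully open they stand 13 mm farther back than shut.
Start: joints at [1.079, 0.326, -0.193, 1.052, 0, 1.437], TCP at [192.613, 515.188, 231.281] pointing down, gripper open.
Joint ranges: [-2.65, 2.65], [-0.97, 1.79], [-1.3, 1.35], [-1.93, 2.1], [-1.47, 1.37], [-3.14, 3.14]. Speed limits (rad/s): [2.57, 2.57, 3.14, 3.14, 3.14, 3.14].

## Interface

Orientations are given as a unit quaternion [w, x, y, z].
In Python, from workcell import manip gives the robot as it stands.
- The arm moves only by the tool carry_out, never from a script. Its argument "motion" is one flat list of numbers, 7 for each row, row after row: the shift along the world's x, y, z scaled (see below), then the turn, a rotation vector about the world's x, y, z scaled (see below), then the opening, from 0 (shut) to 1 (fully open). In form: [x, y, z, wx, wy, wz, hand, x, y, z, wx, wy, wz, hand, ...]. A call has 1 to 5 rows; each row shifts and turns the commanded pose from where the row before left it; what a row does not reach is not made up. The controller multiplies each number of a shift by 15 cm and each number of a turn by 0.12 rad. A row lasts 1/10 s, in which the tool goes at most 50 mm and 8.59 degrees, less where a joint would pass 70% of its speed; a pose out of reach is approached as far as the arm can. A call with a number of a shift or a turn outside -1 to 1 is refused whole. A call with a gripper value outside its range is refused whole. The fingers move at their own pace and stop on an object; "force" is the grip in N (left out, the last holds). Time passes only in rows, so rows that do not move let the fingers close. It gives the time, the measured TCP pose, the force, the opening and the grip force at its end, in the units of the state.
- manip.get_state(): the state, without advancing time (a new reading comes with each control period).
- manip.get_image(name): name is "side" or "top"; returns a dict with "frame" (480x640x3 uint8, red, green, blue), "depth" (480x640 float32, mm along the optical axis (not along the pixel's ray), 0 where there is no reading), "fovy" (degrees; the focal length in pixels is half the picture's height over the tangent of half this angle, whatever the lens; pixels are square), "cx", "cy" (the principal point, pixels), "R" (3x3) and "t" (3): a world point X has camera coordinates R X + t. Camera axes: x right, y down, z forward; pixel columns grow to the right and rows downward; lengths in mm; the calibration is good to about 2 mm. A picture is of the moment at which its call begins.
- manip.sign_off(): hands the job in; it is judged then, once.
The state is a dict: "time": time; "joint_pos": joint angles; "joint_velocities": joint speeds; "effort": joint torques, N m; "ee_pos": TCP position; "eef_rot": TCP orientation; "force": force on the tool from outside, world axes, zero at the start; "ft_torque": the same for the moment, N m; "grip_width": finger opening in mm; "grip_force": force on a finger pad.
Only numpy, scipy, OpenCV 4.12 (cv2) and the standard library are available. Lean on these libraries where they do the work, as an engineer would, in place of code of your own. Each camera call takes 0.05 s, during which the arm holds its last target. There are 200 camera calls.

## Working session

There is one attempt and no reset: what is moved stays moved. The work goes in short steps, Python scripts to look and compute and a tool call to move; the robot and the scene stay as the last step left them, time stands still between calls to the robot, and variables do not carry over. Pictures are saved under pics/ and viewed, at most 14 in all, crops included, and the job is handed in when it is done.

Besides the shell and the picture viewer there is one more tool, called after "Emit:" by a JSON object that holds its "op" and its "data", one argument or row to a line. carry_out: Moves the arm, as the interface text tells. Shifts and turns lie within -1 to 1; 1 stands for 15 cm of shift or 0.12 rad of turn. Its arguments: {"type":"object","properties":{"motion":{"type":"array"},"force":{"type":"number"}},"required":["motion"]}

```bash
mkdir -p pics; ls
cat > h.py <<'E'
import numpy as np, cv2
from workcell import manip
def cam(n,save=None):
    d=manip.get_image(n)
    if save: cv2.imwrite('pics/'+save,d['frame'][:,:,::-1])
    return d
def cloud(d):
    f=240/np.tan(np.radians(d['fovy'])/2); z=d['depth'].astype(float)
    v,u=np.mgrid[:480,:640]
    c=np.stack([(u-d['cx'])/f*z,(v-d['cy'])/f*z,z],-1)
    W=(c-np.array(d['t']))@np.array(d['R'])
    W[z==0]=np.nan
    return W
def proj(d,X):
    f=240/np.tan(np.radians(d['fovy'])/2)
    c=np.array(d['R'])@np.array(X)+np.array(d['t'])
    return c[0]/c[2]*f+d['cx'],c[1]/c[2]*f+d['cy']
def ray(d,u,v,z):
    f=240/np.tan(np.radians(d['fovy'])/2);R=np.array(d['R']);t=np.array(d['t'])
    o=-R.T@t; r=R.T@np.array([(u-d['cx'])/f,(v-d['cy'])/f,1]); return o+r*(z-o[2])/r[2]
E
python3 - <<'E'
from h import *
for n in('top','side'):
    d=cam(n,n+'0.png'); print(n,d['fovy'],d['cx'],d['cy'],np.round(d['R'],3).tolist(),np.round(d['t']).tolist(), -np.array(d['R']).T@d['t'])
    np.savez(n+'0.npz',**d)
print(manip.get_state(),manip.grip_point_offset)
E
```

```text
pics
top 56.48908213911276 320.05025140186075 238.4828442023145 [[0.009, -1.0, 0.004], [-0.994, -0.009, -0.111], [0.111, -0.003, -0.994]] [0.0, 537.0, 983.0] [ 424.46023297    7.82593969 1036.85245508]
side 45.249633094329184 311.5959946111916 245.8191886749105 [[-0.93, -0.367, -0.005], [-0.177, 0.46, -0.87], [0.322, -0.808, -0.493]] [484.0, 142.0, 1162.0] [ 101.37206513 1051.36917946  698.65422137]
{'time': 0.1, 'joint_pos': array([ 1.07879628e+00,  3.26861421e-01, -1.93487527e-01,  1.05199368e+00,
       -1.69067178e-05,  1.43659435e+00]), 'joint_velocities': array([-1.11464187e-04, -7.58653978e-04,  3.10244092e-03,  4.30648863e-04,
        6.42763374e-04, -3.24917432e-05]), 'effort': array([-8.90355727e-05, -4.44238436e+01,  2.63038588e+01,  7.87381228e-03,
       -1.21890225e-04,  5.04811851e-06]), 'ee_pos': array([192.36405674, 514.70769849, 230.58329389]), 'eef_rot': array([-2.30095744e-04,  1.77946224e-01,  9.84039910e-01, -7.38165216e-04]), 'force': array([0.47597166, 0.01521287, 0.71466068]), 'ft_torque': array([0.04642764, 0.01749704, 0.02714038]), 'grip_force': 0.0, 'grip_width': 85.31364596073765} 18.700000000000003
```

View pics/top0.png

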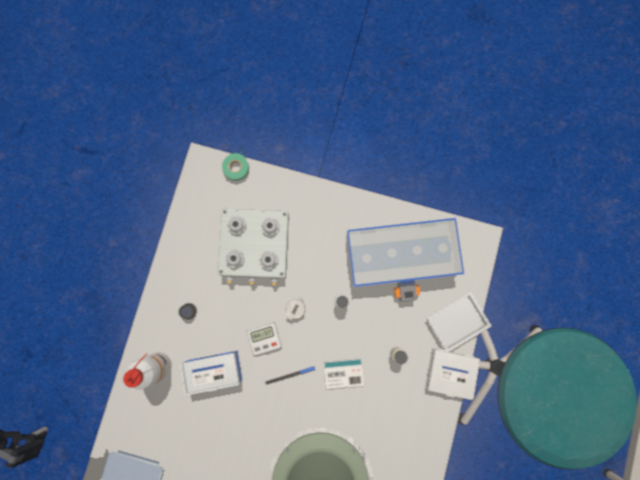

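View pics/side0.png

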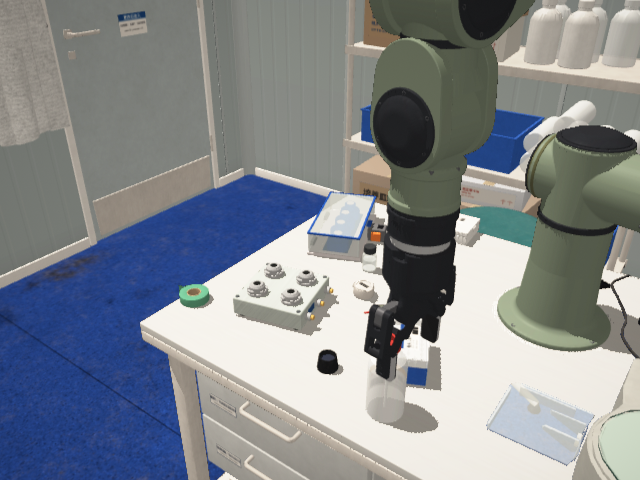

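```bash
cat >> h.py <<'E'
def rect(P):
    (c,s,a)=cv2.minAreaRect(P.astype(np.float32)); return np.round(c,1),np.round(s,1),round(a,2)
E
python3 - <<'E'
from h import *
for n in('top','side'):
    d=dict(np.load(n+'0.npz')); W=cloud(d); im=d['frame'].astype(int)
    if n=='top':
        print('table z',np.nanmedian(W[300:340,220:250,2]))
        for p in [(252,243),(235,222),(235,225),(269,225),(269,260),(234,258),(367,258),(392,253),(417,251),(443,247),(405,290),(380,235),(400,227),(360,278),(397,293),(418,291),(235,160),(342,300),(399,355),(188,312),(295,310)]:
            print(p,np.round(W[p[1],p[0]],1))
    z=W[...,2]
    reg=(W[...,0]>300)&(W[...,0]<800)
    m=reg&(z>38)&(z<50)&(W[...,1]>50)&(W[...,1]<320)&(W[...,0]>330)
    m=cv2.morphologyEx(m.astype(np.uint8),cv2.MORPH_OPEN,np.ones((5,5)));k,l,s,c=cv2.connectedComponentsWithStats(m)
    for i in range(1,k):
        if s[i,4]>400: print(n,'z45',s[i],rect(W[l==i][:,:2]),np.median(W[l==i][:,2]))
    m=reg&(z>60)&(z<72)&(W[...,1]>50)&(W[...,1]<320)
    k,l,s,c=cv2.connectedComponentsWithStats(m.astype(np.uint8))
    for i in range(1,k):
        if s[i,4]>30: print(n,'neck',s[i],rect(W[l==i][:,:2]),np.median(W[l==i][:,2]))
    m=reg&(z>40)&(z<75)&(W[...,1]<0)
    k,l,s,c=cv2.connectedComponentsWithStats(m.astype(np.uint8))
    for i in range(1,k):
        if s[i,4]>30: print(n,'box',s[i],rect(W[l==i][:,:2]),np.median(W[l==i][:,2]))
    # orange
    m=(im[...,0]>190)&(im[...,1]>70)&(im[...,1]<160)&(im[...,2]<90)&(W[...,1]<-20)
    k,l,s,c=cv2.connectedComponentsWithStats(m.astype(np.uint8))
    for i in range(1,k):
        if s[i,4]>8: print(n,'orange',s[i],np.round(c[i]),np.nanmedian(W[l==i],0),rect(W[l==i][:,:2]))
    # blue edge
    m=(im[...,2]>130)&(im[...,0]<110)&reg&(W[...,1]<0)&(z>35)
    if m.sum()>10: print(n,'blue',m.sum(),rect(W[m][:,:2]),np.nanmedian(W[m][:,2]))
E
```

```text
table z 0.6907388877948624
(252, 243) [523.8 156.8  44.8]
(235, 222) [567.3 191.6  68.3]
(235, 225) [561.  191.8  66.4]
(269, 225) [561.6 117.2  67. ]
(269, 260) [484.7 115.4  68.9]
(234, 258) [488.5 191.6  67.2]
(367, 258) [491.5 -97.9  61.9]
(392, 253) [ 503.  -152.9   60.6]
(417, 251) [ 508.  -208.    59.8]
(443, 247) [ 517.4 -265.4   59.6]
(405, 290) [ 422.7 -185.    36.7]
(380, 235) [ 542.4 -126.7   61.5]
(400, 227) [ 560.8 -171.2   60.1]
(360, 278) [447.9 -82.9  57.4]
(397, 293) [ 415.8 -168.2   30.6]
(418, 291) [ 420.7 -215.6   29.1]
(235, 160) [720.9 205.3  19.3]
(342, 300) [400.  -43.5  62.3]
(399, 355) [ 285.  -165.3   63.8]
(188, 312) [369.2 300.5  18.9]
(295, 310) [376.1  59.5  27.9]
top z45 [ 218  209   71   69 3178] (array([525.4, 154.4]), array([150.1, 150.3]), 87.97) 45.65386822469442
top neck [229 217  15  15 172] (array([563.2, 190.4]), array([31.2, 31.1]), 12.6) 65.855759305978
top neck [263 218  15  15 165] (array([561.6, 116.2]), array([31.8, 29.8]), 48.8) 66.44869977091342
top neck [227 250  15  16 172] (array([489.3, 192.3]), array([31. , 31.4]), 51.87) 65.7703
[... 943 characters left out ...]
.3, 122. ]), array([30.1, 31.3]), 68.73) 64.81000098731963
side neck [249 280  16  10 121] (array([561.5, 194.8]), array([28., 29.]), 75.46) 64.98862083647103
side neck [283 288  16  11 133] (array([486.9, 196.1]), array([31. , 28.5]), 45.49) 64.76012928270207
side box [ 307  191   69   55 2642] (array([ 502.7, -182.6]), array([135.7, 256.9]), 7.0) 59.40670676003249
side box [363 243  14  14 159] (array([395.5, -40.9]), array([27.1, 31.9]), 68.17) 55.3974592809093
side orange [373 232   7   3  18] [376. 233.] [ 417.31024958 -168.50969242   25.97879564] (array([ 415.8, -168.1]), array([ 9.9, 16.3]), 76.65)
side blue 278 (array([ 506.8, -182.9]), array([127.6, 255.4]), 7.09) 59.985014262796255
```

Both views agree: the manifold necks are near (525±37, 155±37), with yaw about −1.4°. The box yaw is about +7°, with buttons at (417,−169) and (423,−215) and four knobs visible under the lid. Next I move to the latch.

Emit:
{"op": "carry_out", "data": {
  "motion": [0.095, -0.295, 0, 0, 0, 1, 0.8, 0.095, -0.295, 0, 0, 0, 1, 0.8, 0.095, -0.295, 0, 0, 0, 1, 0.8, 0.095, -0.295, 0, 0, 0, 1, 0.8, 0.095, -0.295, 0, 0, 0, 0, 0.8]
}}

```text
time: 0.6
ee_pos: [263.7, 292.1, 231.0]
eef_rot: [-0.0, -0.063, 0.998, -0.0]
force: [0.9, 0.1, 0.0]
grip_width: 68.3
grip_force: 0.0
```

Emit:
{"op": "carry_out", "data": {
  "motion": [0.095, -0.295, 0, 0, 0, 0, 0.8, 0.095, -0.295, 0, 0, 0, 0, 0.8, 0.095, -0.295, 0, 0, 0, 0, 0.8, 0.095, -0.295, 0, 0, 0, 0, 0.8, 0.095, -0.295, 0, 0, 0, 0, 0.8]
}}

```text
time: 1.1
ee_pos: [335.1, 70.9, 231.3]
eef_rot: [0.0, -0.061, 0.998, 0.0]
force: [1.5, 0.9, 0.4]
grip_width: 68.2
grip_force: 0.0
```

Emit:
{"op": "carry_out", "data": {
  "motion": [0.095, -0.295, 0, 0.12, -0.99, 0, 0.8, 0.095, -0.295, 0, 0.12, -0.99, 0, 0.8, 0.095, -0.295, 0, 0, 0, 0, 0.8, 0.095, -0.295, 0, 0, 0, 0, 0.8, 0.095, -0.295, 0, 0, 0, 0, 0.8]
}}

```text
time: 1.6
ee_pos: [406.0, -150.7, 231.5]
eef_rot: [0.12, -0.06, 0.991, 0.007]
force: [1.8, 0.1, 0.2]
grip_width: 68.3
grip_force: 0.0
```

Emit:
{"op": "carry_out", "data": {
  "motion": [0.095, -0.295, 0, 0, 0, 0, 0.8, 0, 0, 0, 0, 0, 0, 0.8]
}}

```text
time: 1.8
ee_pos: [422.3, -198.3, 231.3]
eef_rot: [0.12, -0.058, 0.991, 0.006]
force: [-0.2, 0.3, -0.7]
grip_width: 68.2
grip_force: 0.0
```

Emit:
{"op": "carry_out", "data": {
  "motion": [-0.009, 0.042, -0.3, 0, 0, 0, 0.8, 0, 0, -0.3, 0, 0, 0, 0.8, 0, 0, -0.3, 0, 0, 0, 0.8, 0, 0, -0.3, 0, 0, 0, 0.8, 0, 0, -0.1, 0, 0, 0, 0.8]
}}

```text
time: 2.3
ee_pos: [416.2, -183.6, 32.4]
eef_rot: [0.117, -0.06, 0.991, 0.009]
force: [-0.4, 0.9, 0.9]
grip_width: 68.4
grip_force: 0.0
```

Run:
```python
from h import *
d=cam('side','s1.png');cv2.imwrite('pics/s1c.png',cv2.resize(d['frame'][160:290,280:460,::-1],None,fx=4,fy=4))
t=cam('top');cv2.imwrite('pics/t1c.png',cv2.resize(t['frame'][200:350,330:520,::-1],None,fx=4,fy=4))
```

```text
(no output)
```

View pics/s1c.png

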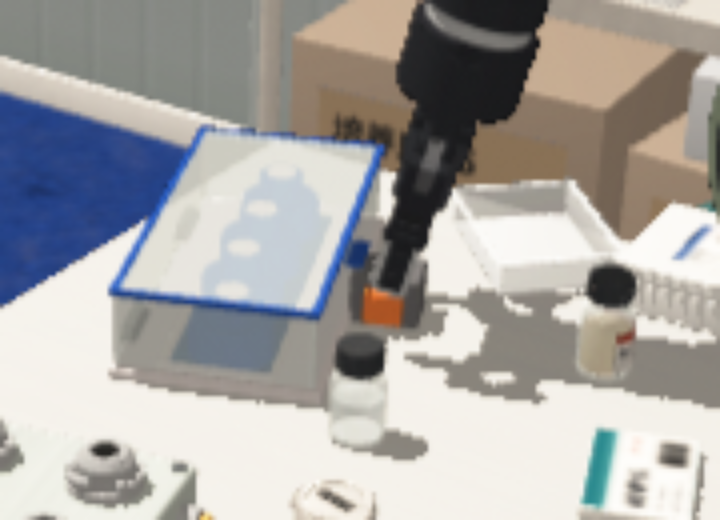

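Fingers straddle the latch block. Four caps are visible under the lid. I read the settled pose before going lower.

Emit:
{"op": "carry_out", "data": {
  "motion": [0, 0, 0, 0, 0, 0, 0.8, 0, 0, 0, 0, 0, 0, 0.8]
}}

```text
time: 2.6
ee_pos: [420.3, -187.1, 37.6]
eef_rot: [0.12, -0.061, 0.991, 0.006]
force: [0.5, -0.2, 0.0]
grip_width: 68.3
grip_force: 0.0
```

Emit:
{"op": "carry_out", "data": {
  "motion": [0.005, -0.032, -0.11, 0, 0, 0, 0.8, 0, 0, -0.11, 0, 0, 0, 0.8, 0, 0, 0, 0, 0, 0, 0.8, 0, 0, 0, 0, 0, 0, 0.8]
}}

```text
time: 3.0
ee_pos: [420.5, -191.6, 4.2]
eef_rot: [0.12, -0.061, 0.991, 0.007]
force: [0.1, -0.1, 0.1]
grip_width: 68.4
grip_force: 0.0
```

Emit:
{"op": "carry_out", "data": {
  "motion": [0, 0, 0, 0, 0, 0, 0.4, 0, 0, 0, 0, 0, 0, 0.4, 0, 0, 0, 0, 0, 0, 0.4, 0, 0, 0, 0, 0, 0, 0.4],
  "force": 25
}}

```text
time: 3.4
ee_pos: [420.8, -191.8, 4.7]
eef_rot: [0.12, -0.061, 0.991, 0.007]
force: [-4.0, -0.2, 10.9]
grip_width: 41.8
grip_force: 24.1
```

Run:
```python
from h import *
d=cam('side','s2.png');cv2.imwrite('pics/s2c.png',cv2.resize(d['frame'][130:290,280:460,::-1],None,fx=3,fy=3))
print({k:np.round(v,1) for k,v in manip.get_state().items() if k in('force','ee_pos','grip_width','grip_force','ft_torque')})
```

```text
{'ee_pos': array([ 420.8, -191.8,    4.7]), 'force': array([-3.5, -0.3, 10. ]), 'ft_torque': array([0.3, 0.4, 0.1]), 'grip_force': np.float64(24.1), 'grip_width': np.float64(42.0)}
```

View pics/s2c.png

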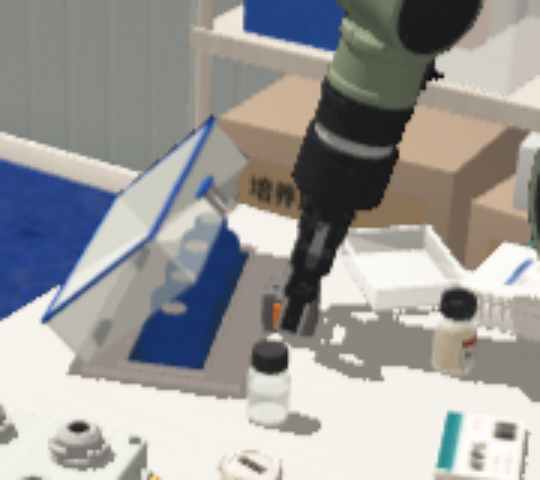

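Buttons are fully in (42 mm opening) and the lid is swinging up. I release, retreat, undo the tilt and clear the top view.

Emit:
{"op": "carry_out", "data": {
  "motion": [0, 0, 0, 0, 0, 0, 0.8, 0, 0, 0, 0, 0, 0, 0.8, 0, 0, 0.2, 0, 0, 0, 0.8, -0.1, 0, 0.3, 0, 0, 0, 0.8, -0.1, 0, 0.3, -0.12, 0.99, 0, 0.8]
}}

```text
time: 3.95
ee_pos: [387.8, -189.9, 117.7]
eef_rot: [0.063, -0.059, 0.996, 0.005]
force: [0.3, -0.6, -1.3]
grip_width: 68.1
grip_force: 0.0
```

Emit:
{"op": "carry_out", "data": {
  "motion": [0, 0.1, 0.3, -0.12, 0.99, 0, 0.65, 0, 0.3, 0.3, 0, 0, 0, 0.65, 0, 0.3, 0.2, 0, 0, 0, 0.65, 0, 0.3, 0, 0, 0, 0, 0.65, 0, 0.3, 0, 0, 0, 0, 0.65]
}}

```text
time: 4.45
ee_pos: [392.7, -9.0, 224.5]
eef_rot: [0.011, -0.06, 0.998, 0.001]
force: [1.4, 0.4, -1.3]
grip_width: 55.6
grip_force: 0.0
```

Emit:
{"op": "carry_out", "data": {
  "motion": [0, 0, 0, 0, 0, 0, 0.65, 0, 0, 0, 0, 0, 0, 0.65]
}}

```text
time: 4.65
ee_pos: [392.0, -9.5, 223.3]
eef_rot: [0.01, -0.062, 0.998, 0.001]
force: [0.5, -0.0, -1.0]
grip_width: 55.5
grip_force: 0.0
```

Run:
```python
from h import *
d=cam('top');t=cam('side');np.savez('top1.npz',**d);np.savez('side1.npz',**t)
a=cv2.resize(d['frame'][195:315,335:495,::-1],None,fx=5,fy=5);cv2.imwrite('pics/t2c.png',a)
a=cv2.resize(t['frame'][150:270,270:430,::-1],None,fx=5,fy=5);cv2.imwrite('pics/s3c.png',a)
for n,D in(('t',d),('s',t)):
    W=cloud(D);z=W[...,2]
    m=(z>44)&(z<58)&(W[...,0]>440)&(W[...,0]<545)&(W[...,1]<-60)&(W[...,1]>-310)
    k,l,s,c=cv2.connectedComponentsWithStats(m.astype(np.uint8))
    for i in range(1,k):
        if s[i,4]>15: print(n,s[i],np.round(c[i]),rect(W[l==i][:,:2]),np.median(W[l==i],0).round(1))
print(manip.get_state()['ee_pos'],manip.get_state()['joint_pos'])
```

```text
t [436 242  14  13 135] [442. 248.] (array([ 516.6, -267.4]), array([27.9, 26.4]), 62.09) [ 516.1 -265.9   50.1]
t [411 244  13  13 132] [417. 250.] (array([ 511.6, -209.5]), array([26.5, 26.7]), 43.2) [ 511.1 -209.5   50.6]
t [386 247  13  13 130] [392. 253.] (array([ 504.1, -154.6]), array([27.1, 27.2]), 89.74) [ 503.9 -154.3   50.5]
t [361 252  13  13 133] [367. 258.] (array([492.3, -99. ]), array([26.7, 27.2]), 1.32) [492.3 -98.8  50.7]
s [345 201  11   6  53] [350. 203.] (array([ 517.6, -265.6]), array([27.5, 33.6]), 53.6) [ 515.4 -260.3   49.3]
s [340 210  11   6  59] [345. 212.] (array([ 509.8, -206.1]), array([25.6, 31.5]), 18.45) [ 509.3 -203.8   48.9]
s [335 219  12   8  65] [340. 222.] (array([ 502., -151.]), array([29.5, 28.2]), 56.9) [ 504.1 -149.6   49.2]
s [332 230  12   7  71] [337. 233.] (array([491. , -96.1]), array([26.4, 26.6]), 5.38) [491.  -92.3  49.3]
[392.26564335 -11.02962076 223.19934854] [-0.2222391   0.02263261 -0.59025869  0.93988875  0.00692548 -0.34310946]
```

View pics/t2c.png

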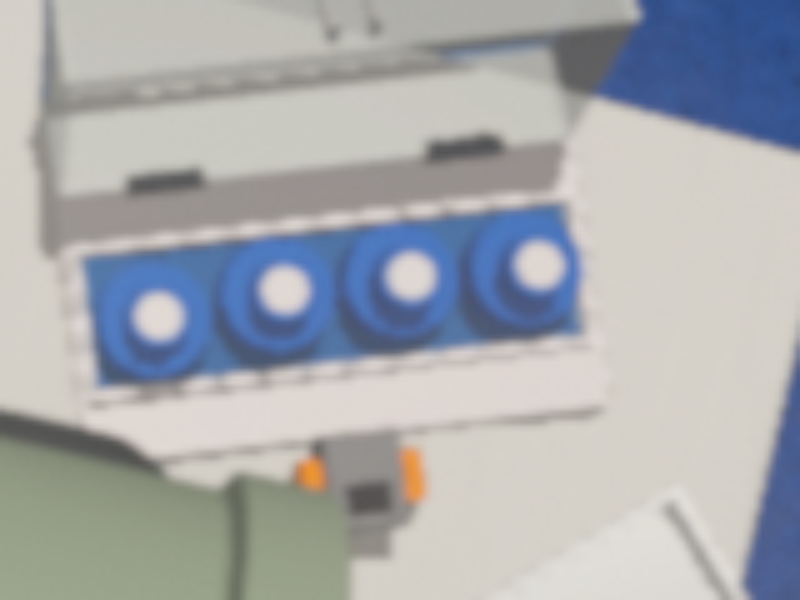

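The lid is open and four caps stand in the row, knob tops at z≈50, at (492,−99), (504,−154.5), (511.5,−209.5) and (516.5,−267). I go to the first one.

Emit:
{"op": "carry_out", "data": {
  "motion": [0.222, -0.197, -0.13, 0, 0, 0, 0.5, 0.222, -0.197, -0.13, 0, 0, 0, 0.5, 0.222, -0.197, -0.14, 0, 0, 0, 0.5, 0, 0, -0.3, 0, 0, 0, 0.5, 0, 0, -0.2, 0, 0, 0, 0.5]
}}

```text
time: 5.25
ee_pos: [491.8, -102.0, 85.5]
eef_rot: [0.009, -0.058, 0.998, 0.001]
force: [0.0, 0.6, -0.6]
grip_width: 42.7
grip_force: 0.0
```

Emit:
{"op": "carry_out", "data": {
  "motion": [0, 0, 0, 0, 0, 0, 0.5, 0, 0, 0, 0, 0, 0, 0.5, 0, 0, 0, 0, 0, 0, 0.5]
}}

```text
time: 5.55
ee_pos: [493.3, -100.2, 89.9]
eef_rot: [0.011, -0.06, 0.998, 0.0]
force: [0.0, 0.6, 0.8]
grip_width: 42.6
grip_force: 0.0
```

Emit:
{"op": "carry_out", "data": {
  "motion": [-0.007, 0.009, -0.19, -0.02, 0.18, 0, 0.5, 0, 0, -0.15, 0, 0, 0, 0.5, 0, 0, -0.04, 0, 0, 0, 0.5, 0, 0, 0, 0, 0, 0, 0.5, 0, 0, 0, 0, 0, 0, 0.5]
}}

```text
time: 6.05
ee_pos: [492.2, -98.0, 32.8]
eef_rot: [-0.0, -0.061, 0.998, 0.0]
force: [0.4, 0.2, 0.3]
grip_width: 42.5
grip_force: 0.0
```

Emit:
{"op": "carry_out", "data": {
  "motion": [0, 0, 0, 0, 0, 0, 0.1, 0, 0, 0, 0, 0, 0, 0.1, 0, 0, 0, 0, 0, 0, 0.1, 0, 0, 0, 0, 0, 0, 0.1, 0, 0, 0, 0, 0, 0, 0.1],
  "force": 60
}}

```text
time: 6.55
ee_pos: [492.2, -98.0, 33.0]
eef_rot: [0.0, -0.061, 0.998, -0.0]
force: [-0.7, 0.4, 7.6]
grip_width: 25.7
grip_force: 58.5
```

Emit:
{"op": "carry_out", "data": {
  "motion": [0, 0, 0.1, 0, 0, 0, 0.1, 0, 0, 0.3, 0, 0, 0, 0.1, 0, 0, 0.3, 0, 0, 0, 0.1, 0, 0, 0.1, 0, 0, 0, 0.1, 0, 0, 0, 0, 0, 0, 0.1]
}}

```text
time: 7.05
ee_pos: [493.4, -98.5, 154.8]
eef_rot: [0.002, -0.061, 0.998, -0.001]
force: [-0.4, -0.6, -0.2]
grip_width: 25.8
grip_force: 59.1
```

Emit:
{"op": "carry_out", "data": {
  "motion": [0.08, 0.32, 0, 0, 0, 0, 0.1, 0.08, 0.32, 0, 0, 0, 0, 0.1, 0.08, 0.32, 0, 0, 0, 0, 0.1, 0.08, 0.32, 0, 0, 0, 0, 0.1, 0.08, 0.32, 0, 0, 0, 0, 0.1]
}}

```text
time: 7.55
ee_pos: [550.3, 144.1, 149.8]
eef_rot: [-0.002, -0.061, 0.998, 0.0]
force: [1.1, -0.1, -0.3]
grip_width: 25.9
grip_force: 59.3
```

Emit:
{"op": "carry_out", "data": {
  "motion": [0.076, 0.324, 0, 0, 0, 0, 0.1, 0, 0, 0, 0, 0, 0, 0.1, 0, 0, 0, 0, 0, 0, 0.1, 0, 0, 0, 0, 0, 0, 0.1]
}}

```text
time: 7.95
ee_pos: [561.4, 190.0, 150.1]
eef_rot: [-0.002, -0.06, 0.998, 0.0]
force: [-0.3, 0.9, -0.8]
grip_width: 25.7
grip_force: 59.4
```

```bash
cat >> h.py <<'E'
def blue(d):
    im=d['frame'].astype(int); return (im[...,2]>90)&(im[...,2]-im[...,0]>50)&(im[...,1]<im[...,2]-20)
def circ(P):
    A=np.c_[2*P,np.ones(len(P))];s=np.linalg.lstsq(A,(P**2).sum(1),rcond=None)[0];return s[:2],np.sqrt(s[2]+s[:2]@s[:2])
E
python3 - <<'E'
from h import *
s=manip.get_state();e=s['ee_pos'];print(e,s['eef_rot'],s['grip_width'],s['joint_pos'])
for n in('side','top'):
    d=cam(n);np.savez(n+'2.npz',**d);W=cloud(d)
    m=blue(d)&(np.linalg.norm(W[...,:2]-e[:2],axis=2)<50)&(W[...,2]>e[2]-60)&(W[...,2]<e[2]+10)
    P=W[m];print(n,m.sum(),P.min(0).round(1),P.max(0).round(1))
    lo=P[P[:,2]<e[2]-6];print('skirt circle',circ(lo[:,:2]) if len(lo)>5 else None, len(lo))
    v,u=np.where(m);print('px bbox',u.min(),u.max(),v.min(),v.max(),'expected centre',proj(d,[e[0],e[1],e[2]-15]))
    # model silhouette
    a=np.linspace(0,6.28,60);pts=np.array([proj(d,[e[0]+26*np.cos(t),e[1]+26*np.sin(t),e[2]-25+h]) for t in a for h in(0,24)])
    print('model bbox',pts.min(0).round(1),pts.max(0).round(1))
    cv2.imwrite(f'pics/{n}2c.png',cv2.resize(d['frame'][180:330,180:380,::-1],None,fx=4,fy=4))
E
```

```text
[561.41998062 190.00069514 150.10723906] [-2.35185981e-03 -6.04572284e-02  9.98168010e-01  1.23360516e-04] 25.743392717269817 [ 2.01363431e-01  4.70237049e-01 -1.90680102e-01  9.14501667e-01
  9.04694360e-04  8.03727670e-02]
side 405 [534.3 167.5 124.4] [586.5 218.5 159.8]
skirt circle (array([560.43560631, 191.25175427]), np.float64(23.974517418927583)) 226
px bbox 243 269 242 263 expected centre (np.float64(255.75550761277498), np.float64(252.34412591881005))
model bbox [241.9 239.6] [269.3 263.7]
top 103 [537.2 165.5 143.7] [555.6 201.9 157.1]
skirt circle None 1
px bbox 222 240 222 231 expected centre (np.float64(229.6318400980379), np.float64(220.0378071715322))
model bbox [215.3 206.2] [243.2 233.3]
```

View pics/side2c.png

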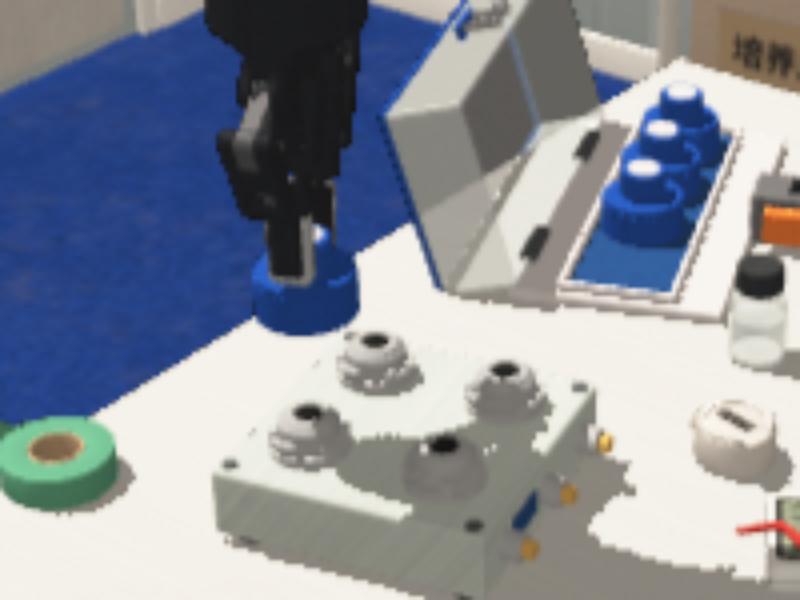

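The cap is held about 25 mm above the necks, and the side view agrees with the TCP to about 1 mm. I refine the neck centres using only points on their top rings.

Run:
```python
from h import *
P0=np.array([[563.6,190.6],[561.7,115.7],[488.7,192.5],[486.8,117.6]])
M=np.array([[37.5,37.5],[37.5,-37.5],[-37.5,37.5],[-37.5,-37.5]])
for n in('top0','top1','side0','side1','side2'):
    d=dict(np.load(n+'.npz'));W=cloud(d);C=[]
    for p in P0:
        m=(np.linalg.norm(W[...,:2]-p,axis=2)<24)&(W[...,2]>55)&(W[...,2]<72)
        if m.sum()<30: C.append([np.nan]*2);continue
        zt=np.percentile(W[m][:,2],90);Q=W[m];Q=Q[Q[:,2]>zt-2.0]
        C.append(np.r_[np.array(rect(Q[:,:2])[0])]); print(n,len(Q),zt.round(1),rect(Q[:,:2]),Q[:,:2].mean(0).round(1))
    C=np.array(C)
    if not np.isnan(C).any():
        c=C.mean(0);q=C-c;a=np.arctan2((M[:,0]*q[:,1]-M[:,1]*q[:,0]).sum(),(M*q).sum());print(n,'centre',c.round(1),'yaw deg',np.degrees(a).round(2))
```

```text
top0 84 67.9 (array([564.7, 191.1]), array([25. , 26.1]), 69.49) [563.7 189.8]
top0 85 68.3 (array([561.5, 117.2]), array([26.7, 26.4]), 1.63) [561.8 115.8]
top0 76 68.0 (array([488.5, 193.8]), array([25.7, 26.5]), 4.42) [487.9 192.6]
top0 82 68.1 (array([487. , 117.9]), array([26.1, 26.2]), 0.83) [486.  118.3]
top0 centre [525.4 155. ] yaw deg -1.54
top1 79 68.1 (array([564.3, 190.5]), array([24.8, 24.1]), 26.67) [563.9 189.3]
top1 83 67.8 (array([560.5, 116.1]), array([28.9, 24.3]), 1.43) [560.9 116.9]
top1 70 68.3 (array([487.6, 193.2]), array([24. , 25.8]), 55.6) [488.  193.1]
top1 75 68.2 (array([484.8, 117.6]), array([26.3, 26.1]), 90.0) [486.6 118.3]
top1 centre [524.3 154.4] yaw deg -2.05
side0 68 66.6 (array([560.8, 193.7]), array([25.9, 25.7]), 13.86) [562.1 194.7]
side0 55 66.8 (array([559.1, 119. ]), array([23.2, 29.5]), 25.25) [560.3 119.3]
side0 72 66.6 (array([488. , 195.9]), array([26.3, 22.4]), 4.11) [487.1 196.5]
side0 67 66.4 (array([486.6, 120.4]), array([27.4, 25.6]), 40.17) [485.8 121. ]
side0 centre [523.6 157.2] yaw deg -1.3
side1 67 66.4 (array([562.5, 194.9]), array([28.1, 24.5]), 23.18) [562.1 194. ]
side1 64 66.2 (array([559.8, 118.5]), array([26.3, 28. ]), 37.61) [560.1 118.5]
side1 74 66.6 (array([486.4, 195.5]), array([25.1, 25.7]), 65.15) [486.9 196.1]
side1 56 66.7 (array([485.4, 121.4]), array([23.1, 29.5]), 35.5) [484.6 121.1]
side1 centre [523.5 157.6] yaw deg -1.37
side2 70 66.5 (array([560.7, 194.4]), array([25.9, 25.1]), 45.78) [562.1 194.1]
side2 59 66.6 (array([560.2, 119.1]), array([25.3, 27. ]), 25.19) [559.9 119.4]
side2 74 66.4 (array([487.5, 195.8]), array([26. , 22.8]), 9.04) [486.6 196.1]
side2 62 66.7 (array([485.4, 120.3]), array([24.6, 22.4]), 69.49) [485.2 121.3]
side2 centre [523.4 157.4] yaw deg -1.0
```

Emit:
{"op": "carry_out", "data": {
  "motion": [0.011, 0.014, -0.2, 0, 0, 0, 0.1, 0, 0, -0.15, 0, 0, 0, 0.1, 0, 0, 0, 0, 0, 0, 0.1, 0, 0, 0, 0, 0, 0, 0.1]
}}

```text
time: 8.45
ee_pos: [563.9, 191.9, 98.9]
eef_rot: [-0.002, -0.06, 0.998, 0.0]
force: [0.2, -0.5, -0.4]
grip_width: 25.6
grip_force: 59.4
```

Emit:
{"op": "carry_out", "data": {
  "motion": [0, 0, -0.03, 0, 0, 0, 0.1, 0, 0, -0.02, 0, 0, 0, 0.1, 0, 0, 0, 0, 0, 0, 0.1]
}}

```text
time: 8.75
ee_pos: [564.2, 193.0, 91.5]
eef_rot: [-0.001, -0.061, 0.998, 0.001]
force: [-0.0, 0.8, -0.9]
grip_width: 26.1
grip_force: 59.4
```

Emit:
{"op": "carry_out", "data": {
  "motion": [0, 0, -0.02, 0, 0, 0, 0.1, 0, 0, -0.02, 0, 0, 0, 0.1, 0, 0, 0, 0, 0, 0, 0.1]
}}

```text
time: 9.05
ee_pos: [563.7, 193.0, 84.8]
eef_rot: [-0.002, -0.061, 0.998, 0.0]
force: [0.5, 1.0, -0.5]
grip_width: 25.1
grip_force: 59.4
```

Emit:
{"op": "carry_out", "data": {
  "motion": [0, 0, -0.02, 0, 0, 0, 0.1, 0, 0, 0, 0, 0, 0, 0.1, 0, 0, 0, 0, 0, 0, 0.1]
}}

```text
time: 9.35
ee_pos: [564.0, 193.0, 82.1]
eef_rot: [-0.001, -0.061, 0.998, 0.0]
force: [0.3, 0.2, -1.2]
grip_width: 25.8
grip_force: 59.4
```

Emit:
{"op": "carry_out", "data": {
  "motion": [0, 0, -0.02, 0, 0, 0, 0.1, 0, 0, 0, 0, 0, 0, 0.1, 0, 0, 0, 0, 0, 0, 0.1]
}}

```text
time: 9.65
ee_pos: [564.6, 193.2, 80.1]
eef_rot: [-0.001, -0.061, 0.998, 0.001]
force: [-2.1, -0.4, 4.4]
grip_width: 25.8
grip_force: 60.0
```

Emit:
{"op": "carry_out", "data": {
  "motion": [0, 0, -0.013, 0, 0, 0, 0.1, 0, 0, 0, 0, 0, 0, 0.1]
}}

```text
time: 9.85
ee_pos: [565.0, 193.3, 79.7]
eef_rot: [0.0, -0.061, 0.998, 0.001]
force: [-4.5, -0.6, 14.8]
grip_width: 25.6
grip_force: 61.2
```

Emit:
{"op": "carry_out", "data": {
  "motion": [0, 0, 0.005, 0, 0, 0.8, 0.1, 0, 0, 0, 0, 0, 1, 0.1, 0, 0, 0, 0, 0, 1, 0.1, 0, 0, 0, 0, 0, 1, 0.1]
}}

```text
time: 10.25
ee_pos: [565.4, 193.8, 80.7]
eef_rot: [0.001, -0.287, 0.958, 0.001]
force: [-4.5, 1.3, 15.1]
grip_width: 26.1
grip_force: 60.8
```

Emit:
{"op": "carry_out", "data": {
  "motion": [0, 0, 0, 0, 0, 1, 0.1, 0, 0, 0, 0, 0, 1, 0.1, 0, 0, 0, 0, 0, 1, 0.1]
}}

```text
time: 10.55
ee_pos: [564.1, 193.1, 78.2]
eef_rot: [-0.001, -0.454, 0.891, -0.0]
force: [-0.3, 0.2, -1.0]
grip_width: 25.5
grip_force: 59.2
```

It climbed to 80.7, then the force vanished, so it has dropped off the thread. I lower it into the gap.

Emit:
{"op": "carry_out", "data": {
  "motion": [0, 0, -0.02, 0, 0, 0, 0.1, 0, 0, 0, 0, 0, 0, 0.1, 0, 0, -0.01, 0, 0, 0, 0.1, 0, 0, 0, 0, 0, 0, 0.1]
}}

```text
time: 10.95
ee_pos: [564.6, 193.3, 74.7]
eef_rot: [-0.001, -0.451, 0.892, -0.0]
force: [-2.7, 0.4, 9.5]
grip_width: 25.3
grip_force: 60.5
```

Emit:
{"op": "carry_out", "data": {
  "motion": [0, 0, 0, 0, 0, -1, 0.1, 0, 0, 0, 0, 0, -1, 0.1, 0, 0, 0, 0, 0, -1, 0.1, 0, 0, -0.003, 0, 0, -1, 0.1, 0, 0, -0.004, 0, 0, -1, 0.1]
}}

```text
time: 11.45
ee_pos: [565.9, 191.8, 74.0]
eef_rot: [0.0, -0.165, 0.986, -0.001]
force: [0.4, -4.1, 8.3]
grip_width: 25.9
grip_force: 60.1
```

Emit:
{"op": "carry_out", "data": {
  "motion": [0, 0, -0.004, 0, 0, -1, 0.1, 0, 0, -0.004, 0, 0, -1, 0.1, 0, 0, -0.003, 0, 0, -1, 0.1, 0, 0, 0, 0, 0, -1, 0.1]
}}

```text
time: 11.85
ee_pos: [565.1, 192.2, 72.2]
eef_rot: [0.0, 0.075, 0.997, -0.0]
force: [-0.4, -2.8, 7.1]
grip_width: 25.7
grip_force: 60.1
```

Emit:
{"op": "carry_out", "data": {
  "motion": [0, 0, -0.003, 0, 0, -1, 0.1, 0, 0, 0, 0, 0, -1, 0.1, 0, 0, 0, 0, 0, -0.8, 0.1]
}}

```text
time: 12.15
ee_pos: [564.5, 192.0, 71.7]
eef_rot: [-0.0, 0.239, 0.971, -0.0]
force: [-2.6, -4.9, 12.0]
grip_width: 25.4
grip_force: 60.5
```

```bash
cat > st.py <<'E'
from h import *
s=manip.get_state();q=s['eef_rot'];print(s['time'],s['ee_pos'].round(1),'F',s['force'].round(1),'T',s['ft_torque'].round(2),'yaw',round(-2*np.arctan2(q[1],q[2]),3),'j6',s['joint_pos'][5].round(2),'w',round(s['grip_width'],1))
E
python3 st.py
```

```text
12.15 [564.5 192.   71.7] F [-2.6 -4.9 12. ] T [-0.96  0.84  1.25] yaw -0.483 j6 0.69 w 25.4
```

Emit:
{"op": "carry_out", "data": {
  "motion": [0, 0, 0, 0, 0, -1, 0.1, 0, 0, 0, 0, 0, -1, 0.1, 0, 0, 0, 0, 0, 0, 0.1]
}}

```text
time: 12.45
ee_pos: [565.8, 191.6, 71.8]
eef_rot: [0.001, 0.353, 0.936, 0.0]
force: [0.1, -5.0, 7.7]
grip_width: 25.8
grip_force: 60.2
```

```bash
python3 st.py
```

```text
12.45 [565.8 191.6  71.8] F [ 0.1 -5.   7.7] T [-1.02 -0.11  0.18] yaw -0.722 j6 0.93 w 25.8
```

Home at 71.8, 2.9 mm below the gap height. I release, rise and unwind the yaw while heading back to the box, stopping short for a look.

Emit:
{"op": "carry_out", "data": {
  "motion": [0, 0, 0, 0, 0, 0, 0.5, 0, 0, 0, 0, 0, 0, 0.5, 0, 0, 0.1, 0, 0, 0, 0.5, 0, 0, 0.25, 0, 0, 0, 0.5, 0, 0, 0.25, 0, 0, 1, 0.5]
}}

```text
time: 12.95
ee_pos: [562.7, 193.0, 160.0]
eef_rot: [-0.003, 0.294, 0.956, 0.0]
force: [0.7, 0.1, 0.1]
grip_width: 42.4
grip_force: 0.0
```

Emit:
{"op": "carry_out", "data": {
  "motion": [-0.2, -0.26, 0, 0, 0, 1, 0.5, -0.2, -0.26, 0, 0, 0, 1, 0.5, -0.2, -0.26, 0, 0, 0, 1, 0.5, -0.2, -0.26, 0, 0, 0, 1, 0.5, -0.2, -0.26, 0, 0, 0, 1, 0.5]
}}

```text
time: 13.45
ee_pos: [412.5, -2.7, 160.1]
eef_rot: [-0.001, -0.003, 1.0, 0.001]
force: [0.3, -0.4, 0.1]
grip_width: 42.8
grip_force: 0.0
```

Emit:
{"op": "carry_out", "data": {
  "motion": [0, 0, 0, 0, 0, 1, 0.5, 0, 0, 0, 0, 0, 0, 0.5]
}}

```text
time: 13.65
ee_pos: [413.4, -2.6, 160.4]
eef_rot: [-0.001, -0.059, 0.998, 0.001]
force: [-0.1, 0.7, -0.6]
grip_width: 42.5
grip_force: 0.0
```

```bash
cat > look.py <<'E'
from h import *
import sys
d=cam('top');t=cam('side');W=cloud(d)
def knobs(D,n,x0,x1,y0,y1,z0,z1):
    W=cloud(D);z=W[...,2];m=(z>z0)&(z<z1)&(W[...,0]>x0)&(W[...,0]<x1)&(W[...,1]>y0)&(W[...,1]<y1)
    k,l,s,c=cv2.connectedComponentsWithStats(m.astype(np.uint8))
    for i in range(1,k):
        if s[i,4]>20: print(n,s[i,4],rect(W[l==i][:,:2])[:2],'z',np.median(W[l==i][:,2]).round(1))
for D,n in((d,'top'),(t,'side')):
    knobs(D,n+' box',440,545,-310,-60,44,60); knobs(D,n+' man',440,620,70,240,80,110)
import subprocess
E
python3 look.py; python3 st.py
```

```text
top box 134 (array([ 516.4, -266.7]), array([27.6, 26.8])) z 50.3
top box 134 (array([ 511.3, -209.2]), array([26.4, 26.9])) z 51.0
top box 129 (array([ 504.2, -154.1]), array([26.9, 26.4])) z 50.9
top man 144 (array([563.4, 192.4]), array([28.1, 26.2])) z 89.4
side box 30 (array([ 521.5, -264.8]), array([14.2, 27.1])) z 49.1
side box 61 (array([ 510.1, -207.1]), array([25.7, 30.5])) z 48.7
side box 69 (array([ 503.4, -150.7]), array([26.5, 29.2])) z 48.6
side man 131 (array([560.9, 196. ]), array([28., 29.])) z 87.7
13.75 [414.6  -1.7 160.4] F [-0.2 -0.2  0.2] T [-0.04  0.01 -0.  ] yaw 0.119 j6 -0.3 w 42.7
```

Cap 1 is home (knob top at 89 as it should be). Now cap 2.

Emit:
{"op": "carry_out", "data": {
  "motion": [0.15, -0.253, -0.1, 0, 0, 0, 0.5, 0.15, -0.253, -0.1, 0, 0, 0, 0.5, 0.15, -0.253, -0.1, 0, 0, 0, 0.5, 0.15, -0.253, -0.1, 0, 0, 0, 0.5, 0, 0, 0, 0, 0, 0, 0.5]
}}

```text
time: 14.25
ee_pos: [507.2, -156.9, 98.1]
eef_rot: [-0.001, -0.058, 0.998, -0.0]
force: [0.2, 0.3, 0.1]
grip_width: 43.0
grip_force: 0.0
```

Emit:
{"op": "carry_out", "data": {
  "motion": [0, 0, 0, 0, 0, 0, 0.5, 0, 0, 0, 0, 0, 0, 0.5]
}}

```text
time: 14.45
ee_pos: [503.8, -152.1, 100.2]
eef_rot: [-0.002, -0.061, 0.998, 0.001]
force: [-0.2, 0.3, 0.4]
grip_width: 42.8
grip_force: 0.0
```

Emit:
{"op": "carry_out", "data": {
  "motion": [0.003, -0.006, -0.2, 0, 0, 0, 0.5, 0, 0, -0.2, 0, 0, 0, 0.5, 0, 0, -0.047, 0, 0, 0, 0.5, 0, 0, 0, 0, 0, 0, 0.5, 0, 0, 0, 0, 0, 0, 0.5]
}}

```text
time: 14.95
ee_pos: [505.3, -154.3, 34.6]
eef_rot: [-0.001, -0.061, 0.998, 0.0]
force: [-0.1, 0.5, 0.5]
grip_width: 42.8
grip_force: 0.0
```

Emit:
{"op": "carry_out", "data": {
  "motion": [0, 0, 0, 0, 0, 0, 0.1, 0, 0, 0, 0, 0, 0, 0.1, 0, 0, 0, 0, 0, 0, 0.1, 0, 0, 0, 0, 0, 0, 0.1, 0, 0, 0, 0, 0, 0, 0.1],
  "force": 60
}}

```text
time: 15.45
ee_pos: [505.8, -154.8, 35.2]
eef_rot: [0.0, -0.061, 0.998, 0.0]
force: [-0.8, 1.3, 6.1]
grip_width: 25.9
grip_force: 58.6
```

Emit:
{"op": "carry_out", "data": {
  "motion": [0, 0, 0.1, 0, 0, 0, 0.1, 0, 0, 0.3, 0, 0, 0, 0.1, 0, 0, 0.3, 0, 0, 0, 0.1, 0, 0, 0.05, 0, 0, 0, 0.1, 0.064, 0.3, 0, 0, 0, 0, 0.1]
}}

```text
time: 15.95
ee_pos: [516.7, -114.0, 149.3]
eef_rot: [0.002, -0.057, 0.998, -0.002]
force: [0.7, 1.2, -1.6]
grip_width: 25.6
grip_force: 59.2
```

Emit:
{"op": "carry_out", "data": {
  "motion": [0.064, 0.3, 0, 0, 0, 0, 0.1, 0.064, 0.3, 0, 0, 0, 0, 0.1, 0.064, 0.3, 0, 0, 0, 0, 0.1, 0.064, 0.3, 0, 0, 0, 0, 0.1, 0.064, 0.3, 0, 0, 0, 0, 0.1]
}}

```text
time: 16.45
ee_pos: [562.4, 117.2, 146.3]
eef_rot: [-0.001, -0.061, 0.998, 0.0]
force: [0.7, -0.3, -0.4]
grip_width: 25.6
grip_force: 59.2
```

Emit:
{"op": "carry_out", "data": {
  "motion": [0, 0, 0, 0, 0, 0, 0.1, 0, 0, 0, 0, 0, 0, 0.1, 0, 0, 0, 0, 0, 0, 0.1, 0, 0, 0, 0, 0, 0, 0.1]
}}

```text
time: 16.85
ee_pos: [562.0, 114.1, 145.9]
eef_rot: [-0.001, -0.06, 0.998, 0.0]
force: [-0.2, 0.1, -1.4]
grip_width: 25.4
grip_force: 59.4
```

Emit:
{"op": "carry_out", "data": {
  "motion": [0.006, 0.022, -0.2, 0, 0, 0, 0.1, 0, 0, -0.13, 0, 0, 0, 0.1, 0, 0, 0, 0, 0, 0, 0.1, 0, 0, 0, 0, 0, 0, 0.1]
}}

```text
time: 17.25
ee_pos: [563.0, 117.7, 96.6]
eef_rot: [-0.002, -0.06, 0.998, 0.0]
force: [-0.5, 0.8, -1.0]
grip_width: 25.2
grip_force: 59.4
```

Emit:
{"op": "carry_out", "data": {
  "motion": [0, 0, -0.02, 0, 0, 0, 0.1, 0, 0, -0.02, 0, 0, 0, 0.1, 0, 0, 0, 0, 0, 0, 0.1]
}}

```text
time: 17.55
ee_pos: [563.3, 118.6, 90.7]
eef_rot: [-0.001, -0.061, 0.998, 0.001]
force: [1.0, 0.6, -0.7]
grip_width: 25.2
grip_force: 59.4
```

Emit:
{"op": "carry_out", "data": {
  "motion": [0, -0.004, -0.02, 0, 0, 0, 0.1, 0, 0, 0, 0, 0, 0, 0.1, 0, 0, 0, 0, 0, 0, 0.1]
}}

```text
time: 17.85
ee_pos: [563.0, 118.1, 87.3]
eef_rot: [-0.001, -0.061, 0.998, 0.0]
force: [0.8, -0.7, -1.2]
grip_width: 25.9
grip_force: 59.4
```

Emit:
{"op": "carry_out", "data": {
  "motion": [0, 0, -0.02, 0, 0, 0, 0.1, 0, 0, 0, 0, 0, 0, 0.1, 0, 0, 0, 0, 0, 0, 0.1]
}}

```text
time: 18.15
ee_pos: [563.0, 118.1, 84.2]
eef_rot: [-0.001, -0.061, 0.998, 0.0]
force: [0.0, -0.8, -1.2]
grip_width: 25.6
grip_force: 59.4
```

Emit:
{"op": "carry_out", "data": {
  "motion": [0, 0, -0.02, 0, 0, 0, 0.1, 0, 0, 0, 0, 0, 0, 0.1, 0, 0, 0, 0, 0, 0, 0.1]
}}

```text
time: 18.45
ee_pos: [563.6, 118.3, 82.3]
eef_rot: [-0.0, -0.061, 0.998, 0.001]
force: [-1.0, 0.9, 6.4]
grip_width: 25.6
grip_force: 60.1
```

Emit:
{"op": "carry_out", "data": {
  "motion": [0, 0, -0.003, 0, 0, 0.8, 0.1, 0, 0, 0, 0, 0, 1, 0.1, 0, 0, 0, 0, 0, 1, 0.1, 0, 0, 0, 0, 0, 1, 0.1]
}}

```text
time: 18.85
ee_pos: [564.6, 118.6, 83.1]
eef_rot: [0.001, -0.287, 0.958, 0.0]
force: [-2.9, 1.4, 13.6]
grip_width: 25.3
grip_force: 60.6
```

Emit:
{"op": "carry_out", "data": {
  "motion": [0, 0, 0, 0, 0, 1, 0.1, 0, 0, 0, 0, 0, 1, 0.1, 0, 0, 0, 0, 0, 1, 0.1]
}}

```text
time: 19.15
ee_pos: [563.2, 118.1, 81.0]
eef_rot: [-0.001, -0.454, 0.891, -0.0]
force: [0.2, 0.7, -0.3]
grip_width: 25.6
grip_force: 59.3
```

Emit:
{"op": "carry_out", "data": {
  "motion": [0, 0, 0, 0, 0, 1, 0.1, 0, 0, 0, 0, 0, 1, 0.1, 0, 0, 0, 0, 0, 1, 0.1]
}}

```text
time: 19.45
ee_pos: [561.7, 118.6, 80.5]
eef_rot: [-0.002, -0.606, 0.796, 0.001]
force: [-3.1, 1.8, 1.6]
grip_width: 25.5
grip_force: 59.6
```

Emit:
{"op": "carry_out", "data": {
  "motion": [0, 0, -0.02, 0, 0, 0, 0.1, 0, 0, 0, 0, 0, 0, 0.1, 0, 0, -0.013, 0, 0, 0, 0.1, 0, 0, 0, 0, 0, 0, 0.1]
}}

```text
time: 19.85
ee_pos: [562.0, 118.8, 77.1]
eef_rot: [-0.001, -0.604, 0.797, 0.001]
force: [-7.3, 2.1, 13.2]
grip_width: 25.6
grip_force: 60.9
```

```bash
python3 st.py
```

```text
19.85 [562.  118.8  77.1] F [-7.3  2.1 13.2] T [ 0.35  1.62 -0.67] yaw 1.296 j6 -1.22 w 25.6
```

Emit:
{"op": "carry_out", "data": {
  "motion": [0, 0, 0, 0, 0, -1, 0.1, 0, 0, 0, 0, 0, -1, 0.1, 0, 0, 0, 0, 0, -1, 0.1, 0, 0, -0.003, 0, 0, -1, 0.1, 0, 0, -0.003, 0, 0, -1, 0.1]
}}

```text
time: 20.35
ee_pos: [564.5, 117.7, 76.8]
eef_rot: [-0.0, -0.339, 0.941, -0.001]
force: [-3.7, -3.0, 14.8]
grip_width: 25.6
grip_force: 60.8
```

Emit:
{"op": "carry_out", "data": {
  "motion": [0, 0, -0.004, 0, 0, -1, 0.1, 0, 0, -0.004, 0, 0, -1, 0.1, 0, 0, -0.003, 0, 0, -1, 0.1, 0, 0, -0.002, 0, 0, -1, 0.1]
}}

```text
time: 20.75
ee_pos: [565.0, 116.9, 75.4]
eef_rot: [0.001, -0.106, 0.994, -0.001]
force: [-2.6, -4.1, 13.7]
grip_width: 25.8
grip_force: 60.8
```

Emit:
{"op": "carry_out", "data": {
  "motion": [0, 0, 0, 0, 0, -1, 0.1, 0, 0, 0, 0, 0, -1, 0.1, 0, 0, 0, 0, 0, -1, 0.1]
}}

```text
time: 21.05
ee_pos: [564.4, 117.2, 74.5]
eef_rot: [0.0, 0.074, 0.997, -0.0]
force: [-1.1, -2.3, 6.8]
grip_width: 25.5
grip_force: 60.1
```

Emit:
{"op": "carry_out", "data": {
  "motion": [0, 0, 0, 0, 0, -1, 0.1, 0, 0, 0, 0, 0, -1, 0.1, 0, 0, 0, 0, 0, -1, 0.1]
}}

```text
time: 21.35
ee_pos: [563.5, 116.4, 74.0]
eef_rot: [0.0, 0.25, 0.968, -0.001]
force: [-0.7, -1.1, 5.8]
grip_width: 25.2
grip_force: 60.0
```

```bash
python3 st.py
```

```text
21.35 [563.5 116.4  74. ] F [-0.7 -1.1  5.8] T [-0.49 -0.07  0.08] yaw -0.506 j6 0.58 w 25.2
```

Emit:
{"op": "carry_out", "data": {
  "motion": [0, 0, -0.004, 0, 0, -1, 0.1, 0, 0, 0, 0, 0, -1, 0.1]
}}

```text
time: 21.55
ee_pos: [565.0, 116.1, 74.0]
eef_rot: [0.002, 0.365, 0.931, -0.001]
force: [0.1, -5.0, 7.7]
grip_width: 25.7
grip_force: 60.4
```

```bash
python3 st.py
```

```text
21.55 [565.  116.1  74. ] F [ 0.1 -5.   7.7] T [-1.43  0.03  0.81] yaw -0.747 j6 0.82 w 25.7
```

Emit:
{"op": "carry_out", "data": {
  "motion": [0, 0, 0, 0, 0, 0, 0.5, 0, 0, 0, 0, 0, 0, 0.5, 0, 0, 0.1, 0, 0, 0, 0.5, 0, 0, 0.25, 0, 0, 1, 0.5, 0, 0, 0.22, 0, 0, 1, 0.5]
}}

```text
time: 22.05
ee_pos: [562.4, 118.3, 158.3]
eef_rot: [-0.002, 0.246, 0.969, 0.001]
force: [0.8, -0.2, 0.2]
grip_width: 42.9
grip_force: 0.0
```

Emit:
{"op": "carry_out", "data": {
  "motion": [-0.2, -0.16, 0, 0, 0, 1, 0.5, -0.2, -0.16, 0, 0, 0, 1, 0.5, -0.2, -0.16, 0, 0, 0, 1, 0.5, -0.2, -0.16, 0, 0, 0, 1, 0.5, -0.2, -0.16, 0, 0, 0, 1, 0.5]
}}

```text
time: 22.55
ee_pos: [411.8, -2.3, 157.8]
eef_rot: [-0.001, -0.052, 0.999, 0.001]
force: [-0.0, -1.0, -0.4]
grip_width: 42.8
grip_force: 0.0
```

Emit:
{"op": "carry_out", "data": {
  "motion": [0, 0, 0, 0, 0, 0.2, 0.5, 0, 0, 0, 0, 0, 0, 0.5]
}}

```text
time: 22.75
ee_pos: [413.1, -2.1, 158.2]
eef_rot: [-0.001, -0.06, 0.998, 0.001]
force: [-0.4, -1.0, 0.1]
grip_width: 42.9
grip_force: 0.0
```

```bash
python3 look.py; python3 st.py
```

```text
top box 133 (array([ 516.8, -266.8]), array([27.2, 27.4])) z 50.9
top box 133 (array([ 511.6, -209.6]), array([26.6, 27.2])) z 50.4
top man 143 (array([563.1, 192. ]), array([28. , 25.9])) z 89.6
top man 141 (array([560.6, 117.1]), array([26.5, 26.7])) z 89.9
side box 35 (array([ 519.9, -260.8]), array([15.8, 29.1])) z 48.2
side box 63 (array([ 510. , -206.7]), array([25.3, 29.3])) z 49.3
side man 117 (array([558.7, 120.2]), array([30.6, 26.9])) z 88.2
side man 137 (array([560.8, 196.2]), array([28. , 30.1])) z 88.0
22.85 [414.3  -1.7 158.2] F [ 0.3  0.1 -0.5] T [ 0.01 -0.04 -0.04] yaw 0.122 j6 -0.3 w 42.9
```

Caps 1 and 2 both read home. Now cap 3.

Emit:
{"op": "carry_out", "data": {
  "motion": [0.131, -0.276, -0.08, 0, 0, 0, 0.5, 0.131, -0.276, -0.08, 0, 0, 0, 0.5, 0.131, -0.276, -0.08, 0, 0, 0, 0.5, 0.131, -0.276, -0.08, 0, 0, 0, 0.5, 0.131, -0.276, -0.08, 0, 0, 0, 0.5]
}}

```text
time: 23.35
ee_pos: [513.4, -210.2, 97.0]
eef_rot: [-0.001, -0.061, 0.998, 0.001]
force: [1.4, 0.6, 1.0]
grip_width: 42.8
grip_force: 0.0
```

Emit:
{"op": "carry_out", "data": {
  "motion": [0, 0, 0, 0, 0, 0, 0.5, 0, 0, 0, 0, 0, 0, 0.5, 0, 0, 0, 0, 0, 0, 0.5, 0, 0, 0, 0, 0, 0, 0.5]
}}

```text
time: 23.75
ee_pos: [511.3, -207.5, 98.3]
eef_rot: [-0.001, -0.062, 0.998, 0.001]
force: [-0.8, -0.1, -0.4]
grip_width: 42.8
grip_force: 0.0
```

Emit:
{"op": "carry_out", "data": {
  "motion": [0, 0, -0.2, 0, 0, 0, 0.5, 0, 0, -0.2, 0, 0, 0, 0.5, 0, 0, -0.027, 0, 0, 0, 0.5, 0, 0, 0, 0, 0, 0, 0.5, 0, 0, 0, 0, 0, 0, 0.5]
}}

```text
time: 24.25
ee_pos: [512.3, -208.9, 35.4]
eef_rot: [-0.0, -0.061, 0.998, -0.0]
force: [-0.3, -1.0, 0.4]
grip_width: 42.6
grip_force: 0.0
```

Emit:
{"op": "carry_out", "data": {
  "motion": [0, 0, 0, 0, 0, 0, 0.1, 0, 0, 0, 0, 0, 0, 0.1, 0, 0, 0, 0, 0, 0, 0.1, 0, 0, 0, 0, 0, 0, 0.1, 0, 0, 0, 0, 0, 0, 0.1],
  "force": 60
}}

```text
time: 24.75
ee_pos: [512.6, -209.4, 35.9]
eef_rot: [0.0, -0.061, 0.998, -0.0]
force: [-0.9, 0.5, 5.7]
grip_width: 25.3
grip_force: 58.6
```

Emit:
{"op": "carry_out", "data": {
  "motion": [0, 0, 0.1, 0, 0, 0, 0.1, 0, 0, 0.3, 0, 0, 0, 0.1, 0, 0, 0.3, 0, 0, 0, 0.1, 0, 0, 0.05, 0, 0, 0, 0.1, -0.017, 0.3, 0, 0, 0, 0, 0.1]
}}

```text
time: 25.25
ee_pos: [512.3, -168.7, 150.0]
eef_rot: [0.003, -0.058, 0.998, -0.003]
force: [1.6, 1.4, -0.5]
grip_width: 25.4
grip_force: 59.2
```

Emit:
{"op": "carry_out", "data": {
  "motion": [-0.017, 0.3, 0, 0, 0, 0, 0.1, -0.017, 0.3, 0, 0, 0, 0, 0.1, -0.017, 0.3, 0, 0, 0, 0, 0.1, -0.017, 0.3, 0, 0, 0, 0, 0.1, -0.017, 0.3, 0, 0, 0, 0, 0.1]
}}

```text
time: 25.75
ee_pos: [495.8, 62.8, 146.9]
eef_rot: [-0.001, -0.06, 0.998, 0.0]
force: [0.1, 0.2, -0.4]
grip_width: 25.5
grip_force: 59.2
```

Emit:
{"op": "carry_out", "data": {
  "motion": [-0.017, 0.3, 0, 0, 0, 0, 0.1, -0.017, 0.3, 0, 0, 0, 0, 0.1, -0.017, 0.285, 0, 0, 0, 0, 0.1, 0, 0, 0, 0, 0, 0, 0.1, 0, 0, 0, 0, 0, 0, 0.1]
}}

```text
time: 26.25
ee_pos: [488.1, 194.6, 146.5]
eef_rot: [-0.001, -0.062, 0.998, 0.0]
force: [0.1, -0.8, -1.1]
grip_width: 25.3
grip_force: 59.3
```

Emit:
{"op": "carry_out", "data": {
  "motion": [0, 0, 0, 0, 0, 0, 0.1, 0, 0, 0, 0, 0, 0, 0.1]
}}

```text
time: 26.45
ee_pos: [488.5, 192.6, 146.5]
eef_rot: [-0.001, -0.06, 0.998, 0.0]
force: [0.2, 0.0, -0.3]
grip_width: 25.7
grip_force: 59.3
```

Emit:
{"op": "carry_out", "data": {
  "motion": [0.006, 0.006, -0.2, 0, 0, 0, 0.1, 0, 0, -0.14, 0, 0, 0, 0.1, 0, 0, 0, 0, 0, 0, 0.1, 0, 0, 0, 0, 0, 0, 0.1]
}}

```text
time: 26.85
ee_pos: [489.3, 193.8, 95.6]
eef_rot: [-0.002, -0.06, 0.998, 0.0]
force: [0.4, 0.9, -1.0]
grip_width: 25.3
grip_force: 59.3
```

Emit:
{"op": "carry_out", "data": {
  "motion": [0, 0, -0.02, 0, 0, 0, 0.1, 0, 0, -0.01, 0, 0, 0, 0.1, 0, 0, 0, 0, 0, 0, 0.1]
}}

```text
time: 27.15
ee_pos: [489.7, 194.8, 91.5]
eef_rot: [-0.001, -0.061, 0.998, 0.001]
force: [-0.0, -0.4, -0.7]
grip_width: 25.7
grip_force: 59.3
```

Emit:
{"op": "carry_out", "data": {
  "motion": [0, 0, -0.02, 0, 0, 0, 0.1, 0, 0, 0, 0, 0, 0, 0.1, 0, 0, 0, 0, 0, 0, 0.1]
}}

```text
time: 27.45
ee_pos: [489.2, 194.8, 87.9]
eef_rot: [-0.001, -0.061, 0.998, 0.0]
force: [-0.0, -0.7, -0.3]
grip_width: 25.7
grip_force: 59.3
```

Emit:
{"op": "carry_out", "data": {
  "motion": [0, 0, -0.02, 0, 0, 0, 0.1, 0, 0, 0, 0, 0, 0, 0.1, 0, 0, 0, 0, 0, 0, 0.1]
}}

```text
time: 27.75
ee_pos: [489.2, 194.8, 84.8]
eef_rot: [-0.001, -0.061, 0.998, 0.0]
force: [-0.4, -0.6, -0.4]
grip_width: 25.6
grip_force: 59.3
```

Emit:
{"op": "carry_out", "data": {
  "motion": [0, 0, -0.02, 0, 0, 0, 0.1, 0, 0, 0, 0, 0, 0, 0.1, 0, 0, 0, 0, 0, 0, 0.1]
}}

```text
time: 28.05
ee_pos: [489.9, 194.9, 83.5]
eef_rot: [-0.0, -0.061, 0.998, 0.001]
force: [-2.6, -0.2, 11.8]
grip_width: 25.3
grip_force: 60.7
```

Contact on the threads at 83.5. I turn it backward.

Emit:
{"op": "carry_out", "data": {
  "motion": [0, 0, 0.003, 0, 0, 0.8, 0.1, 0, 0, 0, 0, 0, 1, 0.1, 0, 0, 0, 0, 0, 1, 0.1, 0, 0, 0, 0, 0, 1, 0.1]
}}

```text
time: 28.45
ee_pos: [489.9, 194.9, 82.9]
eef_rot: [-0.001, -0.287, 0.958, 0.0]
force: [-0.3, -0.7, -1.1]
grip_width: 25.2
grip_force: 59.1
```

Emit:
{"op": "carry_out", "data": {
  "motion": [0, 0, 0, 0, 0, 1, 0.1, 0, 0, 0, 0, 0, 1, 0.1, 0, 0, 0, 0, 0, 1, 0.1]
}}

```text
time: 28.75
ee_pos: [489.3, 194.8, 82.3]
eef_rot: [-0.001, -0.454, 0.891, -0.0]
force: [0.4, -0.6, -0.5]
grip_width: 24.9
grip_force: 59.1
```

```bash
python3 st.py
```

```text
28.75 [489.3 194.8  82.3] F [ 0.4 -0.6 -0.5] T [ 0.03 -0.    0.06] yaw 0.942 j6 -0.7 w 24.9
```

Emit:
{"op": "carry_out", "data": {
  "motion": [0, 0, -0.02, 0, 0, 0, 0.1, 0, 0, 0, 0, 0, 0, 0.1, 0, 0, -0.015, 0, 0, 0, 0.1, 0, 0, 0, 0, 0, 0, 0.1]
}}

```text
time: 29.15
ee_pos: [489.5, 194.8, 77.7]
eef_rot: [-0.001, -0.451, 0.892, -0.0]
force: [-1.4, -1.1, 5.7]
grip_width: 25.1
grip_force: 60.1
```

```bash
python3 st.py
```

```text
29.15 [489.5 194.8  77.7] F [-1.4 -1.1  5.7] T [-0.08  0.44  0.01] yaw 0.936 j6 -0.7 w 25.1
```

Emit:
{"op": "carry_out", "data": {
  "motion": [0, 0, -0.002, 0, 0, -1, 0.1, 0, 0, 0, 0, 0, -1, 0.1, 0, 0, 0, 0, 0, -1, 0.1, 0, 0, -0.003, 0, 0, -1, 0.1, 0, 0, -0.003, 0, 0, -1, 0.1]
}}

```text
time: 29.65
ee_pos: [491.0, 195.0, 77.5]
eef_rot: [0.001, -0.165, 0.986, 0.0]
force: [-1.7, -0.9, 11.9]
grip_width: 25.5
grip_force: 60.5
```

Emit:
{"op": "carry_out", "data": {
  "motion": [0, 0, -0.004, 0, 0, -1, 0.1, 0, 0, -0.004, 0, 0, -1, 0.1, 0, 0, -0.004, 0, 0, -1, 0.1, 0, 0, -0.003, 0, 0, -1, 0.1]
}}

```text
time: 30.05
ee_pos: [491.6, 194.7, 75.8]
eef_rot: [0.001, 0.074, 0.997, 0.001]
force: [-1.4, -1.1, 13.8]
grip_width: 25.3
grip_force: 60.6
```

Emit:
{"op": "carry_out", "data": {
  "motion": [0, 0, -0.003, 0, 0, -1, 0.1, 0, 0, 0, 0, 0, -1, 0.1, 0, 0, 0, 0, 0, -1, 0.1]
}}

```text
time: 30.35
ee_pos: [491.2, 194.2, 74.8]
eef_rot: [0.001, 0.252, 0.968, 0.001]
force: [1.3, -2.4, 7.8]
grip_width: 25.7
grip_force: 60.0
```

Emit:
{"op": "carry_out", "data": {
  "motion": [0, 0, 0, 0, 0, -1, 0.1, 0, 0, 0, 0, 0, -1, 0.1]
}}

```text
time: 30.55
ee_pos: [489.9, 193.2, 74.5]
eef_rot: [0.001, 0.365, 0.931, -0.001]
force: [-0.2, -5.3, 9.1]
grip_width: 25.4
grip_force: 59.9
```

```bash
python3 st.py
```

```text
30.55 [489.9 193.2  74.5] F [-0.2 -5.3  9.1] T [-1.38 -0.23  0.07] yaw -0.747 j6 0.98 w 25.4
```

Emit:
{"op": "carry_out", "data": {
  "motion": [0, 0, -0.003, 0, 0, -1, 0.1, 0, 0, 0, 0, 0, -1, 0.1, 0, 0, 0, 0, 0, 0, 0.1]
}}

```text
time: 30.85
ee_pos: [491.7, 192.6, 74.4]
eef_rot: [0.003, 0.474, 0.881, -0.0]
force: [0.2, -7.6, 9.7]
grip_width: 25.3
grip_force: 60.3
```

Emit:
{"op": "carry_out", "data": {
  "motion": [0, 0, 0, 0, 0, 0, 0.5, 0, 0, 0, 0, 0, 0, 0.5, 0, 0, 0.1, 0, 0, 0, 0.5, 0, 0, 0.25, 0, 0, 1, 0.5, 0, 0, 0.22, 0, 0, 1, 0.5]
}}

```text
time: 31.35
ee_pos: [488.5, 194.9, 158.6]
eef_rot: [-0.002, 0.361, 0.933, 0.001]
force: [0.7, 1.1, 0.5]
grip_width: 42.6
grip_force: 0.0
```

Emit:
{"op": "carry_out", "data": {
  "motion": [-0.1, -0.26, 0, 0, 0, 1, 0.5, -0.1, -0.26, 0, 0, 0, 1, 0.5, -0.1, -0.26, 0, 0, 0, 1, 0.5, -0.1, -0.26, 0, 0, 0, 1, 0.5, -0.1, -0.26, 0, 0, 0, 1, 0.5]
}}

```text
time: 31.85
ee_pos: [413.4, -1.2, 158.1]
eef_rot: [-0.001, 0.069, 0.998, 0.001]
force: [0.6, -0.6, -0.1]
grip_width: 42.8
grip_force: 0.0
```

Emit:
{"op": "carry_out", "data": {
  "motion": [0, 0, 0, 0, 0, 1, 0.5, 0, 0, 0, 0, 0, 1, 0.5, 0, 0, 0, 0, 0, 0, 0.5]
}}

```text
time: 32.15
ee_pos: [414.1, -0.4, 158.1]
eef_rot: [-0.001, -0.048, 0.999, 0.001]
force: [-0.1, 0.5, 0.3]
grip_width: 43.0
grip_force: 0.0
```

```bash
python3 look.py; python3 st.py
```

```text
top box 130 (array([ 516.5, -267.4]), array([27.9, 26.1])) z 50.7
top man 144 (array([563.1, 192.3]), array([28.3, 25.7])) z 89.7
top man 140 (array([560.6, 117. ]), array([26.3, 26.4])) z 89.4
top man 149 (array([489.2, 195.2]), array([27.2, 25.8])) z 89.0
side box 28 (array([ 521.3, -261. ]), array([13.2, 29. ])) z 49.4
side man 119 (array([559.5, 120.5]), array([29.3, 27.9])) z 87.5
side man 137 (array([560.5, 196. ]), array([28. , 31.4])) z 87.7
side man 138 (array([487. , 197.1]), array([31.2, 27.2])) z 88.1
32.25 [414.2  -0.  158.1] F [-0.3  0.3 -0.7] T [-0.06 -0.03 -0.01] yaw 0.095 j6 -0.27 w 42.6
```

Three are home. Now the last cap.

Emit:
{"op": "carry_out", "data": {
  "motion": [0.115, -0.296, -0.067, 0, 0, 0, 0.5, 0.115, -0.296, -0.067, 0, 0, 0, 0.5, 0.115, -0.296, -0.067, 0, 0, 0, 0.5, 0.115, -0.296, -0.067, 0, 0, 0, 0.5, 0.115, -0.296, -0.067, 0, 0, 0, 0.5]
}}

```text
time: 32.75
ee_pos: [501.3, -223.5, 107.3]
eef_rot: [-0.001, -0.048, 0.999, 0.001]
force: [0.2, 0.5, 0.8]
grip_width: 42.7
grip_force: 0.0
```

Emit:
{"op": "carry_out", "data": {
  "motion": [0.115, -0.296, -0.067, 0, 0, 0.2, 0.5, 0, 0, 0, 0, 0, 0, 0.5, 0, 0, 0, 0, 0, 0, 0.5, 0, 0, 0, 0, 0, 0, 0.5, 0, 0, 0, 0, 0, 0, 0.5]
}}

```text
time: 33.25
ee_pos: [517.6, -265.1, 98.3]
eef_rot: [-0.001, -0.061, 0.998, 0.001]
force: [0.5, -0.5, -0.4]
grip_width: 42.2
grip_force: 0.0
```

Emit:
{"op": "carry_out", "data": {
  "motion": [0, -0.003, -0.2, 0, 0, 0, 0.5, 0, 0, -0.2, 0, 0, 0, 0.5, 0, 0, -0.027, 0, 0, 0, 0.5, 0, 0, 0, 0, 0, 0, 0.5, 0, 0, 0, 0, 0, 0, 0.5]
}}

```text
time: 33.75
ee_pos: [518.7, -267.2, 35.4]
eef_rot: [-0.0, -0.061, 0.998, -0.0]
force: [0.9, -0.6, 0.8]
grip_width: 42.5
grip_force: 0.0
```

Emit:
{"op": "carry_out", "data": {
  "motion": [0, 0, 0, 0, 0, 0, 0.1, 0, 0, 0, 0, 0, 0, 0.1, 0, 0, 0, 0, 0, 0, 0.1, 0, 0, 0, 0, 0, 0, 0.1, 0, 0, 0, 0, 0, 0, 0.1],
  "force": 60
}}

```text
time: 34.25
ee_pos: [519.0, -267.6, 36.0]
eef_rot: [0.0, -0.061, 0.998, -0.0]
force: [1.2, 1.2, 5.2]
grip_width: 25.7
grip_force: 58.6
```

Emit:
{"op": "carry_out", "data": {
  "motion": [0, 0, 0.1, 0, 0, 0, 0.1, 0, 0, 0.3, 0, 0, 0, 0.1, 0, 0, 0.3, 0, 0, 0, 0.1, 0, 0, 0.05, 0, 0, 0, 0.1, -0.021, 0.285, 0, 0, 0, 0, 0.1]
}}

```text
time: 34.75
ee_pos: [517.9, -229.3, 150.1]
eef_rot: [0.003, -0.058, 0.998, -0.003]
force: [1.2, 0.2, -1.7]
grip_width: 25.5
grip_force: 59.2
```

Emit:
{"op": "carry_out", "data": {
  "motion": [-0.021, 0.285, 0, 0, 0, 0, 0.1, -0.021, 0.285, 0, 0, 0, 0, 0.1, -0.021, 0.285, 0, 0, 0, 0, 0.1, -0.021, 0.285, 0, 0, 0, 0, 0.1, -0.021, 0.285, 0, 0, 0, 0, 0.1]
}}

```text
time: 35.25
ee_pos: [498.7, -9.0, 146.9]
eef_rot: [-0.001, -0.06, 0.998, 0.0]
force: [-0.2, 0.1, -1.0]
grip_width: 25.2
grip_force: 59.2
```

Emit:
{"op": "carry_out", "data": {
  "motion": [-0.021, 0.285, 0, 0, 0, 0, 0.1, -0.021, 0.285, 0, 0, 0, 0, 0.1, -0.021, 0.285, 0, 0, 0, 0, 0.1, 0, 0, 0, 0, 0, 0, 0.1, 0, 0, 0, 0, 0, 0, 0.1]
}}

```text
time: 35.75
ee_pos: [489.3, 118.4, 146.7]
eef_rot: [-0.001, -0.062, 0.998, 0.0]
force: [-0.4, -0.1, -0.3]
grip_width: 25.7
grip_force: 59.3
```

Emit:
{"op": "carry_out", "data": {
  "motion": [0, 0, 0, 0, 0, 0, 0.1, 0, 0, 0, 0, 0, 0, 0.1]
}}

```text
time: 35.95
ee_pos: [489.7, 116.5, 146.5]
eef_rot: [-0.001, -0.06, 0.998, 0.0]
force: [-0.2, -0.8, -0.1]
grip_width: 25.6
grip_force: 59.3
```

Emit:
{"op": "carry_out", "data": {
  "motion": [0, 0.018, -0.2, 0, 0, 0, 0.1, 0, 0, -0.14, 0, 0, 0, 0.1, 0, 0, 0, 0, 0, 0, 0.1, 0, 0, 0, 0, 0, 0, 0.1]
}}

```text
time: 36.35
ee_pos: [489.5, 119.4, 95.6]
eef_rot: [-0.002, -0.06, 0.998, 0.0]
force: [0.6, -0.6, -0.8]
grip_width: 25.0
grip_force: 59.3
```

Emit:
{"op": "carry_out", "data": {
  "motion": [0, 0, -0.02, 0, 0, 0, 0.1, 0, 0, -0.01, 0, 0, 0, 0.1, 0, 0, 0, 0, 0, 0, 0.1]
}}

```text
time: 36.65
ee_pos: [489.8, 120.3, 91.4]
eef_rot: [-0.001, -0.061, 0.998, 0.001]
force: [-0.8, 0.0, -0.8]
grip_width: 25.5
grip_force: 59.3
```

Emit:
{"op": "carry_out", "data": {
  "motion": [0, 0, -0.02, 0, 0, 0, 0.1, 0, 0, 0, 0, 0, 0, 0.1, 0, 0, 0, 0, 0, 0, 0.1]
}}

```text
time: 36.95
ee_pos: [489.4, 120.4, 87.9]
eef_rot: [-0.001, -0.061, 0.998, 0.0]
force: [-0.1, -0.1, -0.8]
grip_width: 25.4
grip_force: 59.3
```

Emit:
{"op": "carry_out", "data": {
  "motion": [0, 0, -0.02, 0, 0, 0, 0.1, 0, 0, 0, 0, 0, 0, 0.1, 0, 0, 0, 0, 0, 0, 0.1]
}}

```text
time: 37.25
ee_pos: [489.4, 120.4, 84.8]
eef_rot: [-0.001, -0.061, 0.998, 0.0]
force: [-0.6, -0.1, 0.3]
grip_width: 25.4
grip_force: 59.3
```

Emit:
{"op": "carry_out", "data": {
  "motion": [0, 0, -0.02, 0, 0, 0, 0.1, 0, 0, 0, 0, 0, 0, 0.1, 0, 0, 0, 0, 0, 0, 0.1]
}}

```text
time: 37.55
ee_pos: [490.0, 120.5, 83.2]
eef_rot: [-0.0, -0.061, 0.998, 0.001]
force: [-3.0, 0.8, 11.6]
grip_width: 25.2
grip_force: 60.5
```

Emit:
{"op": "carry_out", "data": {
  "motion": [0, 0, 0.003, 0, 0, 0.8, 0.1, 0, 0, 0, 0, 0, 1, 0.1, 0, 0, 0, 0, 0, 1, 0.1, 0, 0, 0, 0, 0, 1, 0.1]
}}

```text
time: 37.95
ee_pos: [489.8, 120.9, 83.4]
eef_rot: [-0.001, -0.287, 0.958, 0.001]
force: [-1.0, 0.6, -0.1]
grip_width: 25.7
grip_force: 59.2
```

Emit:
{"op": "carry_out", "data": {
  "motion": [0, 0, 0, 0, 0, 1, 0.1, 0, 0, 0, 0, 0, 1, 0.1, 0, 0, 0, 0, 0, 1, 0.1]
}}

```text
time: 38.25
ee_pos: [489.5, 120.4, 82.4]
eef_rot: [-0.001, -0.454, 0.891, -0.0]
force: [-0.2, -0.0, 0.2]
grip_width: 25.5
grip_force: 59.2
```

```bash
python3 st.py
```

```text
38.25 [489.5 120.4  82.4] F [-0.2 -0.   0.2] T [0.07 0.11 0.03] yaw 0.942 j6 -0.85 w 25.5
```

Dropped. I seat it in the gap, then turn it forward.

Emit:
{"op": "carry_out", "data": {
  "motion": [0, 0, -0.02, 0, 0, 0, 0.1, 0, 0, 0, 0, 0, 0, 0.1, 0, 0, -0.015, 0, 0, 0, 0.1, 0, 0, 0, 0, 0, 0, 0.1]
}}

```text
time: 38.65
ee_pos: [489.8, 120.5, 77.7]
eef_rot: [-0.001, -0.451, 0.892, -0.0]
force: [-2.0, 0.0, 6.5]
grip_width: 25.4
grip_force: 59.9
```

Emit:
{"op": "carry_out", "data": {
  "motion": [0, 0, -0.002, 0, 0, -1, 0.1, 0, 0, 0, 0, 0, -1, 0.1, 0, 0, 0, 0, 0, -1, 0.1, 0, 0, -0.003, 0, 0, -1, 0.1, 0, 0, -0.003, 0, 0, -1, 0.1]
}}

```text
time: 39.15
ee_pos: [490.7, 119.9, 77.3]
eef_rot: [-0.0, -0.165, 0.986, -0.001]
force: [-1.7, -3.3, 11.8]
grip_width: 25.3
grip_force: 60.4
```

Emit:
{"op": "carry_out", "data": {
  "motion": [0, 0, -0.004, 0, 0, -1, 0.1, 0, 0, -0.004, 0, 0, -1, 0.1, 0, 0, -0.004, 0, 0, -1, 0.1, 0, 0, -0.003, 0, 0, -1, 0.1]
}}

```text
time: 39.55
ee_pos: [490.7, 119.1, 75.5]
eef_rot: [0.0, 0.074, 0.997, -0.001]
force: [-4.0, -3.3, 16.8]
grip_width: 25.6
grip_force: 60.9
```

Emit:
{"op": "carry_out", "data": {
  "motion": [0, 0, -0.003, 0, 0, -1, 0.1, 0, 0, 0, 0, 0, -1, 0.1, 0, 0, 0, 0, 0, -1, 0.1]
}}

```text
time: 39.85
ee_pos: [490.1, 118.8, 74.6]
eef_rot: [0.0, 0.252, 0.968, -0.001]
force: [-4.6, -7.4, 13.1]
grip_width: 25.5
grip_force: 60.6
```

Emit:
{"op": "carry_out", "data": {
  "motion": [0, 0, -0.003, 0, 0, -1, 0.1, 0, 0, 0, 0, 0, -1, 0.1, 0, 0, 0, 0, 0, -1, 0.1, 0, 0, 0, 0, 0, -1, 0.1]
}}

```text
time: 40.25
ee_pos: [490.6, 117.0, 74.3]
eef_rot: [0.003, 0.474, 0.88, -0.002]
force: [-4.5, -10.9, 13.9]
grip_width: 25.8
grip_force: 60.1
```

```bash
python3 st.py
```

```text
40.25 [490.6 117.   74.3] F [ -4.5 -10.9  13.9] T [-2.59  1.11  0.27] yaw -0.989 j6 1.08 w 25.8
```

Cap 4 is home. I release and rise for a look at all four caps and the lid.

Emit:
{"op": "carry_out", "data": {
  "motion": [0, 0, 0, 0, 0, 0, 0.5, 0, 0, 0, 0, 0, 0, 0.5, 0, 0, 0.1, 0, 0, 0, 0.5, 0, 0, 0.25, 0, 0, 1, 0.5, 0, 0, 0.25, 0, 0, 1, 0.3]
}}

```text
time: 40.75
ee_pos: [488.4, 120.6, 162.8]
eef_rot: [-0.002, 0.36, 0.933, 0.001]
force: [0.7, 0.2, -0.1]
grip_width: 29.9
grip_force: 0.0
```

Emit:
{"op": "carry_out", "data": {
  "motion": [-0.1, -0.2, 0.1, 0, 0, 1, 0, -0.1, -0.2, 0.1, 0, 0, 1, 0, -0.1, -0.2, 0.1, 0, 0, 1, 0, -0.1, -0.2, 0, 0, 0, 1, 0, -0.1, 0, 0, 0, 0, 1, 0]
}}

```text
time: 41.25
ee_pos: [414.6, -1.9, 208.2]
eef_rot: [-0.0, 0.071, 0.998, 0.0]
force: [0.3, -0.3, -0.4]
grip_width: -0.2
grip_force: 0.0
```

Emit:
{"op": "carry_out", "data": {
  "motion": [0, 0, 0, 0, 0, 1, 0, 0, 0, 0, 0, 0, 1, 0, 0, 0, 0, 0, 0, 0.3, 0, 0, 0, 0, 0, 0, 0, 0]
}}

```text
time: 41.65
ee_pos: [414.4, 0.6, 207.6]
eef_rot: [-0.001, -0.067, 0.998, 0.001]
force: [0.2, -0.3, 0.2]
grip_width: 0.1
grip_force: 0.0
```

```bash
cat > lid.py <<'E'
from h import *
d=cam('top');t=cam('side')
O=np.array([505.4,-181.4]);X=np.array([.9925,.1227]);Y=np.array([-.1227,.9925])
for n,D in(('top',d),('side',t)):
    W=cloud(D);x=(W[...,:2]-O)@X;y=(W[...,:2]-O)@Y;z=W[...,2]
    m=(abs(y)<125)&(x>-70)&(x<200)&(z>50)&(z<160)
    if m.sum(): 
        P=np.c_[x[m],z[m]]
        for lo in range(50,160,15):
            s=(P[:,1]>=lo)&(P[:,1]<lo+15)
            if s.sum()>5: print(n,lo,s.sum(),'x',np.percentile(P[s,0],[2,50,98]).round(0))
        # plane of table behind
cv2.imwrite('pics/side9.png',t['frame'][:,:,::-1])
E
python3 look.py; python3 st.py; python3 lid.py
```

```text
top man 144 (array([563.2, 192.4]), array([27.6, 25.6])) z 89.5
top man 143 (array([560.7, 117.1]), array([26.3, 26.2])) z 89.6
top man 148 (array([489.1, 195.7]), array([25.6, 27.9])) z 89.2
top man 142 (array([486.7, 119.6]), array([27.8, 25.8])) z 89.3
side man 116 (array([559.1, 121.8]), array([27.1, 29.1])) z 88.0
side man 129 (array([485.3, 121.1]), array([26.6, 33. ])) z 87.9
side man 131 (array([561.7, 194.5]), array([29.1, 30.8])) z 87.8
side man 139 (array([488.8, 197.7]), array([27.2, 29.1])) z 87.9
41.75 [414.4   0.5 207.6] F [-0.7 -0.5  0. ] T [ 0.   -0.06 -0.02] yaw 0.133 j6 -0.31 w -0.0
top 50 52 x [ 72.  88. 122.]
top 65 45 x [ 76.  88. 128.]
top 80 47 x [ 81.  93. 135.]
top 95 41 x [ 86.  97. 140.]
top 110 2286 x [ 94. 120. 142.]
top 125 338 x [ 93.  97. 126.]
top 140 8 x [101. 102. 103.]
side 50 312 x [ 74. 111. 126.]
side 65 216 x [ 78. 103. 129.]
side 80 185 x [ 81. 104. 133.]
side 95 169 x [ 86. 106. 139.]
side 110 690 x [ 92. 117. 142.]
side 125 75 x [ 92. 102. 125.]
```

View pics/side9.png

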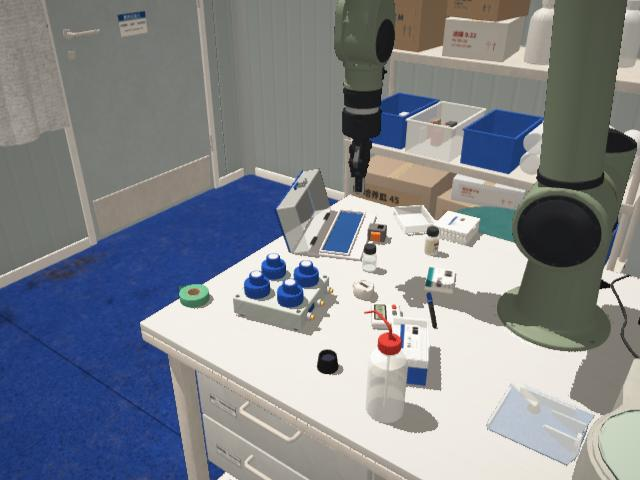

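All four caps read home, and the lid's front edge is at box x≈142, z≈110, as expected. I go behind the lid with the fingers shut.

Emit:
{"op": "carry_out", "data": {
  "motion": [0.259, -0.152, 0, 0, 0, 0, 0, 0.259, -0.152, 0, 0, 0, 0, 0, 0.259, -0.152, 0, 0, 0, 0, 0, 0.259, -0.152, 0, 0, 0, 0, 0, 0.259, -0.152, 0, 0, 0, 0, 0]
}}

```text
time: 42.35
ee_pos: [610.2, -114.5, 207.5]
eef_rot: [-0.001, -0.066, 0.998, 0.001]
force: [0.8, 0.0, 0.6]
grip_width: -0.1
grip_force: 0.0
```

Emit:
{"op": "carry_out", "data": {
  "motion": [0.259, -0.152, 0, 0, 0, 0, 0, 0.259, -0.152, 0, 0, 0, 0, 0, 0, 0, 0, 0, 0, 0, 0, 0, 0, 0, 0, 0, 0, 0]
}}

```text
time: 42.75
ee_pos: [686.4, -159.5, 205.7]
eef_rot: [-0.002, -0.066, 0.998, 0.001]
force: [-1.2, -0.3, -0.4]
grip_width: 0.1
grip_force: 0.0
```

Emit:
{"op": "carry_out", "data": {
  "motion": [0, 0, -0.25, 0, 0, 0, 0, 0, 0, -0.25, 0, 0, 0, 0, 0, 0, -0.2, 0, 0, 0, 0, 0, 0, 0, 0, 0, 0, 0, 0, 0, 0, 0, 0, 0, 0]
}}

```text
time: 43.25
ee_pos: [685.7, -158.5, 103.8]
eef_rot: [-0.001, -0.067, 0.998, 0.001]
force: [0.8, -0.0, 1.2]
grip_width: -0.0
grip_force: 0.0
```

Emit:
{"op": "carry_out", "data": {
  "motion": [-0.13, -0.016, 0, 0, 0, 0, 0, -0.13, -0.016, 0.01, 0, 0, 0, 0, -0.13, -0.016, 0.02, 0, 0, 0, 0, -0.13, -0.016, 0.037, 0, 0, 0, 0, -0.13, -0.016, 0.037, 0, 0, 0, 0]
}}

```text
time: 43.75
ee_pos: [590.6, -171.8, 122.5]
eef_rot: [0.002, -0.067, 0.998, -0.001]
force: [1.2, -0.1, -0.8]
grip_width: 0.2
grip_force: 0.5
```

Emit:
{"op": "carry_out", "data": {
  "motion": [-0.11, -0.014, 0, 0, 0, 0, 0, -0.11, -0.014, -0.013, 0, 0, 0, 0, 0, 0, 0, 0, 0, 0, 0]
}}

```text
time: 44.05
ee_pos: [556.0, -176.0, 119.8]
eef_rot: [0.001, -0.066, 0.998, -0.001]
force: [0.7, 0.4, 1.7]
grip_width: -0.1
grip_force: 0.7
```

```bash
python3 st.py
python3 - <<'E'
from h import *
t=cam('side');cv2.imwrite('pics/sa.png',cv2.resize(t['frame'][130:290,250:450,::-1],None,fx=3,fy=3))
E
```

```text
44.05 [ 556.  -176.   119.8] F [0.7 0.4 1.7] T [ 0.04 -0.06 -0.03] yaw 0.132 j6 -0.57 w -0.1
```

View pics/sa.png

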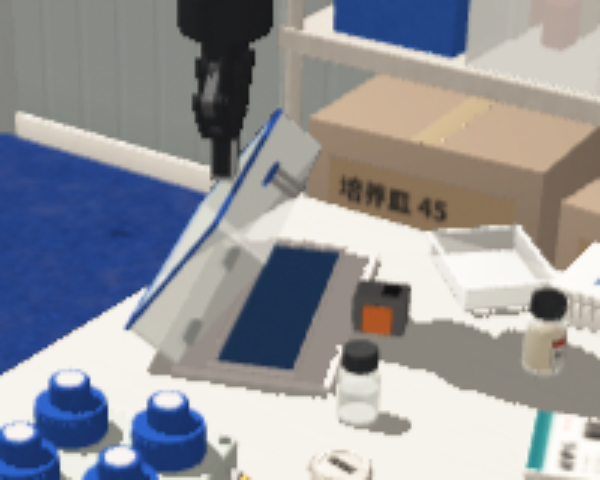

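The fingertips hold the lid from behind at about 0.9 rad, near its front edge. I keep swinging it down.

Emit:
{"op": "carry_out", "data": {
  "motion": [-0.113, -0.014, -0.04, 0, 0, 0, 0, -0.113, -0.014, -0.04, 0, 0, 0, 0, -0.09, -0.011, -0.07, 0, 0, 0, 0, -0.09, -0.011, -0.07, 0, 0, 0, 0, -0.076, -0.009, -0.07, 0, 0, 0, 0]
}}

```text
time: 44.6
ee_pos: [485.3, -185.0, 74.1]
eef_rot: [0.0, -0.067, 0.998, -0.0]
force: [0.6, -0.1, 0.7]
grip_width: 0.5
grip_force: 0.4
```

Emit:
{"op": "carry_out", "data": {
  "motion": [-0.076, -0.009, -0.05, 0, 0, 0, 0, 0, 0, -0.02, 0, 0, 0, 0, 0, 0, 0, 0, 0, 0, 0, 0, 0, 0, 0, 0, 0, 0]
}}

```text
time: 45.0
ee_pos: [473.1, -186.2, 63.6]
eef_rot: [-0.001, -0.067, 0.998, -0.0]
force: [-2.3, -0.5, 6.0]
grip_width: -0.1
grip_force: 2.9
```

Emit:
{"op": "carry_out", "data": {
  "motion": [-0.05, -0.006, -0.01, 0, 0, 0, 0, 0, 0, -0.015, 0, 0, 0, 0, 0, 0, 0, 0, 0, 0, 0]
}}

```text
time: 45.3
ee_pos: [466.0, -187.2, 59.3]
eef_rot: [-0.0, -0.067, 0.998, -0.0]
force: [1.7, -1.4, 4.7]
grip_width: 0.3
grip_force: 2.6
```

Emit:
{"op": "carry_out", "data": {
  "motion": [0, 0, -0.01, 0, 0, 0, 0, 0, 0, 0, 0, 0, 0, 0, 0, 0, 0, 0, 0, 0, 0]
}}

```text
time: 45.6
ee_pos: [465.7, -187.3, 58.3]
eef_rot: [-0.001, -0.067, 0.998, -0.0]
force: [-1.9, -0.5, 12.0]
grip_width: 0.0
grip_force: 5.9
```

Emit:
{"op": "carry_out", "data": {
  "motion": [0, 0, -0.009, 0, 0, 0, 0, 0, 0, 0, 0, 0, 0, 0, 0, 0, 0, 0, 0, 0, 0]
}}

```text
time: 45.9
ee_pos: [465.3, -187.4, 57.5]
eef_rot: [-0.001, -0.067, 0.998, -0.001]
force: [-4.4, 0.5, 17.7]
grip_width: 0.0
grip_force: 9.0
```

Emit:
{"op": "carry_out", "data": {
  "motion": [0, 0, 0.05, 0, 0, 0, 0, 0, 0, 0.3, 0, 0, 0, 0, -0.1, 0.1, 0.3, 0, 0, 0, 0, -0.1, 0.3, 0.2, 0, 0, 0, 0, -0.1, 0.3, 0, 0, 0, 0, 0]
}}

```text
time: 46.4
ee_pos: [423.7, -87.0, 183.6]
eef_rot: [0.002, -0.065, 0.998, -0.001]
force: [1.4, 0.8, 0.2]
grip_width: 0.0
grip_force: 0.0
```

Emit:
{"op": "carry_out", "data": {
  "motion": [0, 0.3, 0, 0, 0, 0, 0, 0, 0.3, 0, 0, 0, 0, 0, 0, 0, 0, 0, 0, 0, 0, 0, 0, 0, 0, 0, 0, 0]
}}

```text
time: 46.8
ee_pos: [421.1, 4.5, 180.0]
eef_rot: [-0.002, -0.068, 0.998, 0.0]
force: [0.0, -0.8, 0.7]
grip_width: -0.4
grip_force: 0.0
```

```bash
python3 st.py; python3 look.py; python3 lid.py
python3 - <<'E'
from h import *
W=cloud(cam('top'));m=(W[...,2]>45)&(W[...,2]<75)&(W[...,1]<-60)&(W[...,0]>430);print(m.sum(),rect(W[m][:,:2]),np.median(W[m][:,2]))
E
```

```text
46.8 [421.1   4.5 180. ] F [ 0.  -0.8  0.7] T [-0.   -0.03 -0.  ] yaw 0.136 j6 -0.3 w -0.4
top box 35 (array([ 536.2, -112.7]), array([28.5, 15. ])) z 58.8
top box 29 (array([ 536.4, -226.2]), array([20.5, 13.2])) z 59.3
top box 190 (array([ 506.6, -277.1]), array([74.3, 48.4])) z 59.2
top box 32 (array([ 519., -156.]), array([27.5, 10.9])) z 58.6
top box 23 (array([ 522.8, -191.5]), array([19.5, 14.1])) z 59.6
top box 28 (array([ 504.9, -130.5]), array([27.4, 14.1])) z 59.1
top box 84 (array([ 493.3, -209.1]), array([27.1, 48.1])) z 59.1
top box 21 (array([ 493.1, -248.5]), array([ 8.7, 20.3])) z 59.3
top box 26 (array([ 486.5, -164.2]), array([12.2, 31.5])) z 59.2
top box 36 (array([ 475.7, -181.7]), array([13.7, 33.5])) z 59.3
top box 26 (array([ 466.4, -235.7]), array([ 9.4, 23.1])) z 59.4
top box 26 (array([ 465.8, -281. ]), array([11.5, 22.3])) z 59.1
top box 25 (array([ 455.2, -156. ]), array([11.4, 17.5])) z 59.5
top man 144 (array([563. , 191.8]), array([28.1, 26.8])) z 89.6
top man 139 (array([560.5, 116.9]), array([26. , 26.6])) z 89.6
top man 149 (array([489. , 195.5]), array([25.7, 27.5])) z 89.2
top man 115 (array([487.4, 122.6]), array([21.7, 27.7])) z 89.7
side box 1097 (array([ 493.5, -184.5]), array([104.5, 248.6])) z 58.8
side man 117 (array([559.6, 120.3]), array([27.3, 29.2])) z 87.9
side man 122 (array([485.1, 121.5]), array([26.7, 30.2])) z 87.8
side man 135 (array([561. , 195.5]), array([28.2, 29.2])) z 87.7
side man 140 (array([488.8, 197.9]), array([27.4, 29. ])) z 87.8
top 50 5172 x [-59.   9.  62.]
top 65 59 x [-60.  17.  62.]
side 50 2246 x [-61.   3.  61.]
5181 (array([ 506.9, -183.4]), array([126.2, 241.8]), 7.01) 60.895201107167324
```

View pics/side9.png

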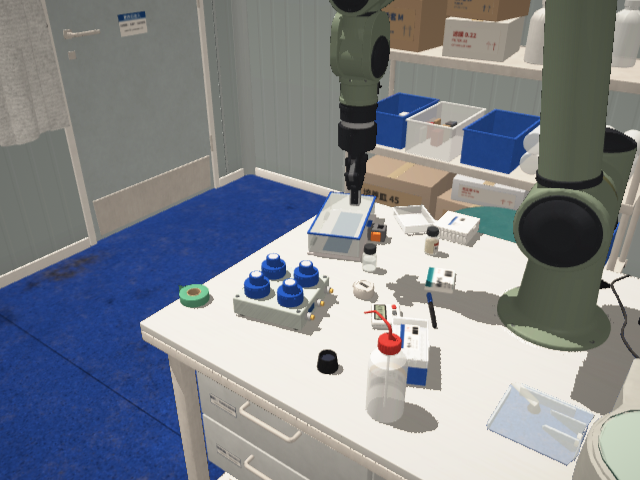

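The lid lies flat at z≈60.9, the same as at the start, and stays down against its spring. All four caps are home and the gripper touches nothing, so I hand the job in.

```bash
python3 -c "
from workcell import manip
print(manip.sign_off())"
```

```text
the job is handed in; nothing more can be done
None
```

All four caps are screwed fully home, one on each port, the cap box lid is shut and latched, and the job was handed in at about 47 s of the 210 s limit; the sign-off gave no verdict.

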